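# Pin and latch the tie bar of the lantern-panel stand

### The arm

A 7-joint arm with a two-finger parallel gripper is mounted at the origin on the work surface. World frame = base frame: x ahead of the robot, y to its left, z up, the work surface at z = 0. Lengths are in mm, angles in rad, forces in N, time in s.
With the tool pointing down it reaches from about 425 to 825 mm from the base axis. Payload 3.6 kg.
Tool frame: the origin (TCP) lies midway between the tips of the shut fingers; the grasp point (between the pads) lies 19 mm behind it; z points along the fingers, y is the direction in which the jaws open and shut (so a half turn about z gives the same grasp; the last joint's range is limited). The gripper opens to 93 mm and grips with 3 to 60 N. Pads are 15 mm wide; open, the fingers measure 128 mm over their backs; the gripper's body (75 mm by 188 mm) begins 65 mm behind the grasp point.
Start: joints at [1.115, 0.615, -0.013, 1.423, 0.008, 1.103, -0.04], TCP at [270.855, -590.846, 218.64] pointing down, gripper open.
Joint ranges: [-3.12, 3.12], [-0.3, 2.06], [-1.34, 1.32], [0.26, 2.42], [-1.36, 4.5], [0.01, 1.98], [-2.84, 2.84]. Speed limits (rad/s): [2.79, 2.79, 3.14, 3.14, 3.14, 3.14, 3.14].

### API

Orientations are given as a unit quaternion [x, y, z, w].
In Python, from bench import status, read_camera, calibration, ticket gives the robot as it stands.
- The arm moves only by the tool step_arm, never from a script. Its argument "deltas" is a list of rows, each a list of 3 entries, a list of its own where there are three numbers: the shift along the tool's x, y, z in cm, then the turn about the tool's z in degrees, then the finger opening in cm, from 0 to 9.3. In form: [[[x, y, z], turn, fingers], ...]. A call has 1 to 20 rows; each row shifts and turns the pose as measured when the row begins, along the tool's axes as they then stand; what a row does not reach is not made up. A row lasts 1/12 s, in which the tool goes at most 41.7 mm and 7.16 degrees, less where a joint would pass 70% of its speed; a pose out of reach is approached as far as the arm can. A call with a gripper value outside its range is refused whole. The fingers move at their own pace and stop on an object; "force" is the grip in N (left out, the last holds). Time passes only in rows, so rows that do not move let the fingers close. It gives the time, the measured TCP pose, the force and the opening at its end, in the units of the state.
- status.read_state(): the state, without advancing time (a new reading comes with each control period).
- read_camera(name): name is "scene" or "top" or "wrist"; returns the picture (420x560x3 uint8, red, green, blue); there is no depth.
- calibration(name): a dict with "fov_y" (degrees; the focal length in pixels is half the picture's height over the tangent of half this angle, whatever the lens; pixels are square), "cx", "cy" (the principal point, pixels), "eye" and "orientation" of the camera in the world; the wrist camera has in their place "T_tool_cam" (4x4, takes a point from camera to tool coordinates, whose origin is the TCP and whose axes are the flange's). Camera axes: x right, y up, looking along -z (the intrinsics and any distortion apply to the point x, -y, -z); pixel columns grow to the right and rows downward; lengths in mm; the calibration is good to about 2 mm. The wrist camera is an equidistant fisheye: a pixel r from the principal point sees the ray r / f radians off the axis. A picture is of the moment at which its call begins: read the wrist's pose just before it. calibration takes no time and is no camera call.
- ticket.finish_job(): hands the job in, once; it reports no verdict.
The state is a dict: "t": time; "qpos": joint angles; "joint_vel": joint speeds; "effort": joint torques, N m; "position": TCP position; "tcp_rot": TCP orientation; "ft_force": force on the tool from outside, world axes, zero at the start; "torque": the same for the moment, N m; "width": finger opening in mm.
Only numpy, scipy, OpenCV 4.12 (cv2) and the standard library are available. Lean on these libraries where they do the work, as an engineer would, in place of code of your own. Each camera call takes 0.05 s, during which the arm holds its last target.

### The job

Lock the tie bar of the lantern-panel stand: take the hitch pin out of its wooden rest, push it down through the leaning cross hole near the free end of the bar until its collar sits flat on the bar, then swing its sprung loop down over the bar's end until the wire has snapped behind the rounded nose and stays there by itself. Leave the panels, the glass pane and the other things on the counter where they are.

Things in the scene. Friction and masses are not known exactly. Their poses are not given: they have to be found in the camera images.
- stand: Wooden slotted stand, fixed: a block 142 x 130 mm, 96 mm high, five upright slots, panels in the three farthest from the tie bar. A square brass tie bar, 22 x 22 mm, sticks out level from its end face. Origin: on the counter below the nominal hole; x along the bar to its free end, z up; the end face is at x = -60 mm. The bar is rolled 35 degrees about its length.
- seat (a point): Nominal mouth of the bar's cross hole, on the centre line of the bar's leaning top face, 64 mm up. x along the bar to its free end, y across the face (rising at 35 degrees), z out of the hole (35 degrees off vertical). The real hole is up to 6 mm either way along x (the bar is set with endways play, then fixed), true in y: feel or look for it. Hole 11.5 mm across, through 22 mm.
- nose (a point): Nominal axis of the rounded nose at the bar's free end: a cylinder across the bar, radius 8 mm, 18 mm along x from the hole and 18 mm below the top face; it stands 4 mm below the bar's underside and shifts along x with the hole. Axes as seat. The bar's top face ends above this axis; the end is clear all round.
- pin_grip (a point): Loose brass hitch pin; this point is on its axis in the grip block, 14 mm (x) by 12 mm (y), which runs from 22 mm below to 17 mm above it. z along the pin from tip to head, x the side where the open loop sticks out, y along the loop's hinge. Shank 10 mm across, tip 78 mm below this point, the last 5 mm tapered to 5 mm. The open loop's tops are 24 mm below this point.
- pin_collar (a point): Centre of the underside of the pin's flat collar (26 x 32 mm), 38 mm below pin_grip, same axes. At its two y sides lips 26 mm long reach 6 mm lower, 26 mm apart inside, and straddle the 22 mm bar: the pin's x must lie along the bar's x, with the loop toward the free end.
- pin: The same hitch pin, about 0.17 kg in all; origin at its tip, axes as pin_grip. At the start it stands upright in a fixed wooden rest (neck 60 x 22 mm, 52 mm high, on a 90 x 70 mm foot, hole 11.5 mm), collar on the rest, loop open and level.
- loop (a joint): Angle of the pin's loop (rad); hinge along the pin's y, 10 mm above the collar's underside. 0: open, square out along the pin's x; grows as it swings toward the tip; stop at 1.40. A weak spring (0.03 N m per rad) opens it unless latched; free it hangs at about 0.1. Over the bar's nose it binds from about 0.8 to 1.2 rad; past 1.2 it snaps in and rests there. Needs about 8 to 20 N on the thumb bar.
- bow (a joint): Outward slide (m, 0 to 0.008) of the loop's cross wire (4 mm thick, 40 mm from the hinge at 0, joining the loop's two 7 mm arms that stand 20 mm either side of the pin's axis). It is polished and slips easily over brass. A spring pulls it in: 3 N at first, 0.8 N more per mm. Passing the bar's nose pushes it out about 3.3 mm.
- thumb_bar (a point): Middle of the loop's thumb bar, 6 mm thick, round, along the pin's +y from 20 to 58 mm off the pin's axis (this point: 40), 26 mm from the hinge. Pushing it swings the loop: at first down toward the tip (a sideways push jams), then in toward the pin. In the bar it points up on the high side, with room round it. x points away from the hinge along the loop, y along the thumb bar.
- panel_a: Bystander: pierced brass panel 100 wide x 85 high x 4 mm, upright in a slot of the stand; origin at the middle of its lower edge.
- panel_b: Bystander: second pierced brass panel, same size, in another slot.
- pane: Bystander: tinted glass pane, same size, in a slot.
- post: Bystander: brass angle corner post 140 mm long, lying on the counter.
- awl: Bystander: bone-handled awl 145 mm long, lying.
- finial: Bystander: brass finial 32 mm across, 38 mm high, standing between the robot and the work.
- cap: Bystander: copper lantern cap 64 mm across, 44 mm high.
- hammer: Bystander: small hammer lying on the counter.
Mind the look-alikes: they are no part of the job. Leave any purple look-alike of the stand alone.

How it is judged (in metres and radians):
On the way:
1. the pin is fully home in the bar's cross hole, its loop still open (z of pin_collar in the frame of seat between -0.0025 and 0.0025 m and x of pin_collar in the frame of seat between -0.01 and 0.01 m and y of pin_collar in the frame of seat between -0.004 and 0.004 m and angle between the z axis of pin_collar and the z axis of seat, either way round below 0.12 rad and angle between the x axis of pin_collar and the x axis of seat, either way round below 0.25 rad and value of joint loop below 0.6 rad), for 0.2 s.
At the end, for the whole second after the job is handed in: The pin is in the tie bar's hole with its collar within 2.5 mm of flat on the bar's top face and within 7 degrees of the hole's axis, and its loop stays by itself behind the bar's nose (loop angle above 1.1 rad); pin released and at rest (z of pin_collar in the frame of seat between -0.0025 and 0.0025 m and x of pin_collar in the frame of seat between -0.01 and 0.01 m and y of pin_collar in the frame of seat between -0.004 and 0.004 m and angle between the z axis of pin_collar and the z axis of seat, either way round below 0.12 rad and angle between the x axis of pin_collar and the x axis of seat, either way round below 0.25 rad and value of joint loop above 1.1 rad and linear speed of pin below 0.02 m/s); the robot touches nothing.
It fails at once if a brass panel or the glass pane is moved by more than 25 mm (distance of any of panel_a, panel_b, pane from where it was at the start of the episode above 0.025 m).
It fails at once if the post, awl, finial, cap or hammer is moved by more than 25 mm (distance of any of post, awl, finial, cap, hammer from where it was at the start of the episode above 0.025 m).
It also fails if it takes over 64 s, if anything falls off the work surface, if the arm or the gripper's body presses on something with over 40 N, if the wrist force passes 120 N, or if a joint passes its speed limit or range.

## Working session

There is one attempt and no reset: what is moved stays moved. The work goes in short steps, Python scripts to look and compute and a tool call to move; the robot and the scene stay as the last step left them, time stands still between calls to the robot, and variables do not carry over. Pictures are saved under pics/ and viewed, and the job is handed in when it is done.

Besides the shell and the picture viewer there is one more tool, called after "Call:" as name(argument=value, ...) on one line, values as JSON. step_arm: Moves the arm, as the interface text tells. Its arguments: {"type":"object","properties":{"deltas":{"type":"array","items":{"type":"array"}},"force":{"type":"number"}},"required":["deltas"]}

```bash
mkdir -p pics; ls
python3 - <<'E'
from bench import status, read_camera, calibration
import cv2
print(status.read_state())
for n in ("scene","top","wrist"):
    print(n,calibration(n))
    im=read_camera(n); cv2.imwrite(f"pics/{n}0.png",im[:,:,::-1])
E
```

```text
pics
{'t': 0.0, 'qpos': array([ 1.11452579,  0.61589612, -0.01262534,  1.42488732,  0.00812536,
        1.10337517, -0.04039978]), 'joint_vel': array([-1.25540104e-03,  4.67282049e-04,  6.47716943e-04,  1.46738800e-04,
       -8.03215143e-05,  1.72290594e-03, -1.13923613e-03]), 'effort': array([ 2.25911151e-05, -4.58936083e+01,  2.09071627e-01, -1.65743494e+01,
       -6.11052406e-02,  2.04693165e-02,  2.30089026e-04]), 'position': array([ 270.51082254, -590.17577621,  217.49997153]), 'tcp_rot': array([ 9.76990982e-01,  2.13276906e-01, -2.93936915e-04, -1.22284175e-03]), 'ft_force': array([-0.59042279, -0.21142853, -0.08337838]), 'torque': array([ 0.01650466,  0.03702085, -0.06040387]), 'width': 92.9664174192745}
scene {'fov_y': 46.5936497406962, 'cx': 282.79046602905004, 'cy': 212.0420553900278, 'eye': array([ 987.98807471, -577.67088822,  832.27154086]), 'orientation': array([0.36905491, 0.1512506 , 0.33432846, 0.85390059])}
top {'fov_y': 49.45573885975162, 'cx': 275.41396196774446, 'cy': 200.12743858552207, 'eye': array([ 395.72565593,  -19.70241314, 1289.91771523]), 'orientation': array([ 0.02643666, -0.01280566, -0.70321027,  0.71037485])}
wrist {'fov_y': 65.70646984690485, 'cx': 273.47131070084595, 'cy': 205.37760502651963, 'T_tool_cam': array([[ 7.98777665e-04,  9.58211061e-01,  2.86061051e-01,
         7.88911193e+01],
       [ 9.99998988e-01, -4.28537084e-04, -1.35687078e-03,
        -3.20370480e-01],
       [-1.17758083e-03,  2.86061845e-01, -9.58210433e-01,
        -1.67168718e+02],
       [ 0.00000000e+00,  0.00000000e+00,  0.00000000e+00,
         1.00000000e+00]])}
```

View pics/scene0.png

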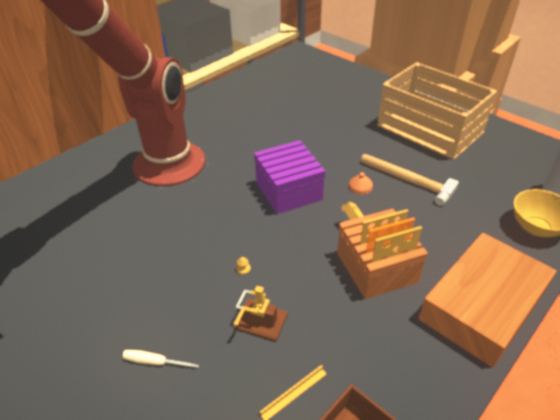

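View pics/top0.png

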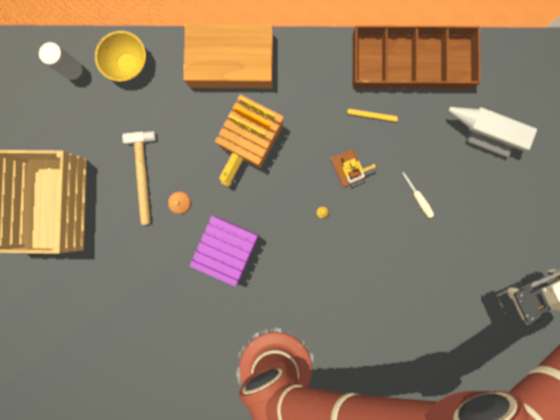

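View pics/wrist0.png

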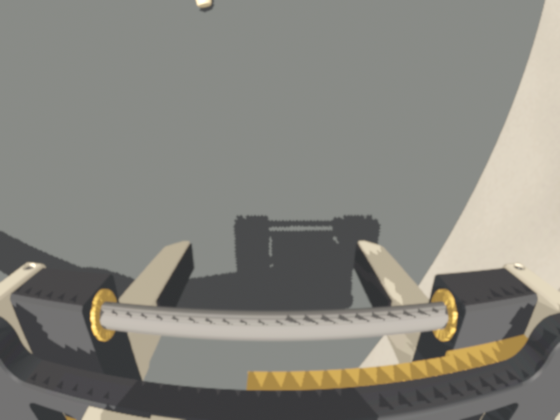

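```bash
cat > h.py <<'E'
import numpy as np, cv2
from scipy.spatial.transform import Rotation as R
from bench import status, read_camera, calibration
def cam(n, st=None):
    c=calibration(n); f=210/np.tan(np.radians(c['fov_y']/2))
    if n=='wrist':
        T=np.eye(4); T[:3,:3]=R.from_quat(st['tcp_rot']).as_matrix(); T[:3,3]=st['position']
        M=T@np.array(c['T_tool_cam']); return f,c['cx'],c['cy'],M[:3,:3],M[:3,3],True,c
    return f,c['cx'],c['cy'],R.from_quat(c['orientation']).as_matrix(),np.array(c['eye']),False,c
def ray(C,u,v):
    f,cx,cy,Rm,e,fe=C[:6]; x=u-cx; y=v-cy
    if fe:
        r=np.hypot(x,y)+1e-9; a=r/f; d=np.array([np.sin(a)*x/r,-np.sin(a)*y/r,-np.cos(a)])
    else: d=np.array([x/f,-y/f,-1.])
    d=Rm@d; return e,d/np.linalg.norm(d)
def onz(C,u,v,z):
    e,d=ray(C,u,v); return e+d*(z-e[2])/d[2]
def proj(C,P):
    f,cx,cy,Rm,e,fe=C[:6]; p=Rm.T@(np.asarray(P,float)-e); X,Y,Z=p[0],-p[1],-p[2]
    if fe:
        r=np.hypot(X,Y)+1e-9; a=np.arctan2(r,Z); return np.array([cx+f*a*X/r, cy+f*a*Y/r])
    return np.array([cx+f*X/Z, cy+f*Y/Z])
def tri(a,b):
    (e1,d1),(e2,d2)=a,b
    A=np.stack([d1,-d2],1); s=np.linalg.lstsq(A,e2-e1,rcond=None)[0]
    p,q=e1+s[0]*d1,e2+s[1]*d2; return (p+q)/2, np.linalg.norm(p-q)
def snap(n,name):
    st=status.read_state(); im=read_camera(n)[:,:,::-1].copy(); cv2.imwrite(f'pics/{name}.png',im); return st,im
E
python3 - <<'E'
import cv2,numpy as np
from h import *
t=cv2.imread('pics/top0.png'); s=cv2.imread('pics/scene0.png')
a=cv2.resize(t[85:225,190:400],None,fx=3.8,fy=3.8,interpolation=cv2.INTER_CUBIC); cv2.imwrite('pics/tc.png',a)
a=cv2.resize(s[195:345,220:430],None,fx=3.8,fy=3.8,interpolation=cv2.INTER_CUBIC); cv2.imwrite('pics/sc.png',a)
C=cam('top')
for u,v,z in [(228,182,64),(348,165,60),(322,212,20)]: print(onz(C,u,v,z))
print(calibration('top'))
E
```

```text
[511.5937734  133.07572641  64.        ]
[ 561.00973095 -190.99688695   60.        ]
[ 434.35398278 -124.72895225   20.        ]
{'fov_y': 49.45573885975162, 'cx': 275.41396196774446, 'cy': 200.12743858552207, 'eye': array([ 395.72565593,  -19.70241314, 1289.91771523]), 'orientation': array([ 0.02643666, -0.01280566, -0.70321027,  0.71037485])}
```

View pics/tc.png

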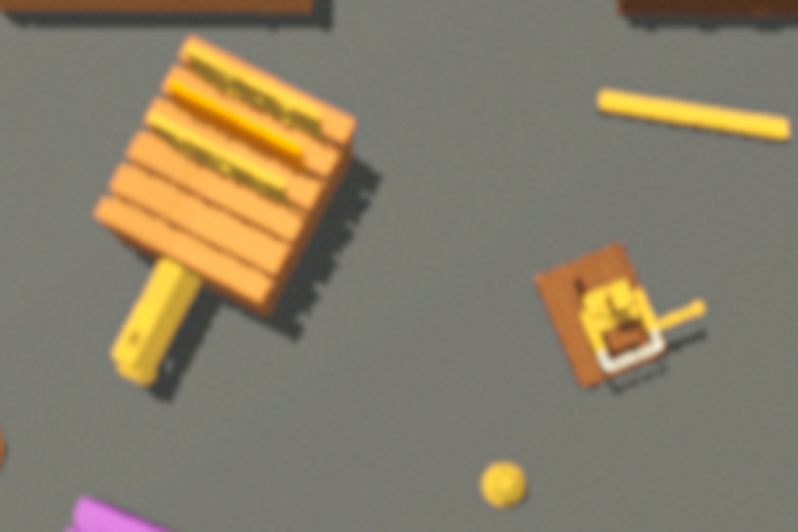

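View pics/sc.png

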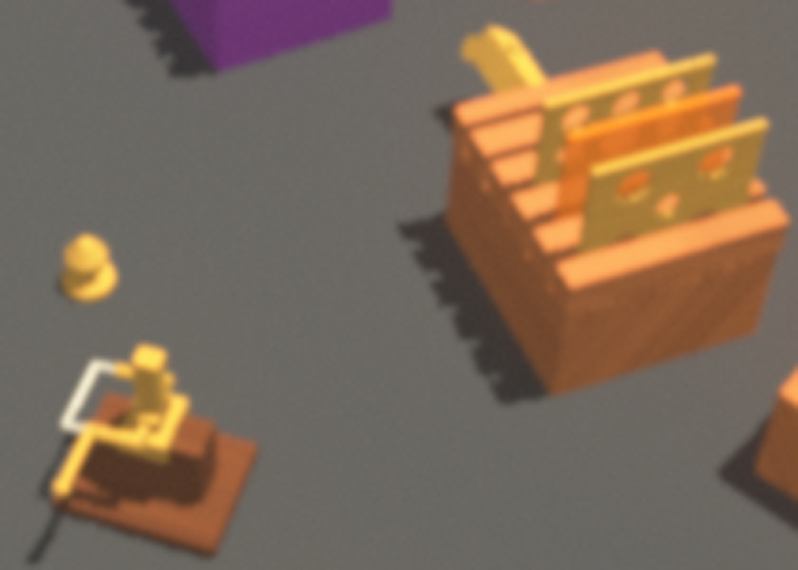

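Run:
```python
from h import *
T=cam('top');S=cam('scene')
def t(u,v): return 190+u/3.8,85+v/3.8
def s(u,v): return 220+u/3.8,195+v/3.8
for nm,a,b in [('head',(612,292),(150,350)),('thumbtip',(702,306),(60,490)),('wireA',(609,366),(66,428)),('wireB',(661,350),(95,363)),('finial',(503,480),(87,240))]:
    print(nm,tri(ray(T,*t(*a)),ray(S,*s(*b))))
for nm,a in [('barL',(162,265)),('barR',(200,282)),('endL',(113,352)),('endR',(147,384)),('hole',(133,340))]:
    print(nm,onz(T,*t(*a),64))
for nm,a in [('c1',(190,38)),('c2',(356,120)),('c3',(268,312)),('c4',(96,212))]: print(nm,onz(T,*t(*a),96))
```

```text
head (array([ 561.36739217, -193.85875147,  108.03304027]), np.float64(4.4777731673812555))
thumbtip (array([ 560.42426894, -262.26632779,   61.3302633 ]), np.float64(1.3383262576041617))
wireA (array([ 515.80974515, -209.31244702,   17.64168564]), np.float64(15.792620222938414))
wireB (array([ 531.27119036, -220.3855034 ,   96.02396864]), np.float64(19.78150270469363))
finial (array([ 435.11702884, -125.12404003,   36.00451266]), np.float64(1.9213869034825626))
barL [585.94112607 121.70523418  64.        ]
barR [573.93964838  94.35449051  64.        ]
endL [523.26338078 155.68581985  64.        ]
endR [500.6156234  131.04138918  64.        ]
hole [531.97236819 141.55150561  64.        ]
c1 [741.199458   100.91276814  96.        ]
c2 [683.8080637  -15.86774455  96.        ]
c3 [548.7220631   43.84374334  96.        ]
c4 [617.82262579 164.69824656  96.        ]
```

Call:
step_arm(deltas=[[[3.3,-1.83,-0.3],0,9.3],[[3.3,-1.83,-0.3],0,9.3],[[3.3,-1.83,-0.3],0,9.3],[[3.3,-1.83,-0.3],0,9.3],[[3.3,-1.83,-0.3],0,9.3],[[3.3,-1.83,-0.3],0,9.3],[[3.3,-1.83,-0.3],0,9.3],[[3.3,-1.83,-0.3],0,9.3],[[3.3,-1.83,-0.3],0,9.3],[[3.3,-1.83,-0.3],0,9.3],[[3.3,-1.83,-0.3],0,9.3],[[3.3,-1.83,-0.3],0,9.3],[[3.3,-1.83,-0.3],0,9.3]])

```text
t: 1.23
position: [565.1, -191.1, 249.2]
tcp_rot: [0.98, 0.2, -0.008, -0.002]
ft_force: [-0.1, -1.2, 0.3]
width: 93.1
```

Call:
step_arm(deltas=[[[0,0,0],-7,9.3],[[0,0,0],-7,9.3],[[0,0,0],-7,9.3],[[0,0,0],-7,9.3],[[0,0,0],-7,9.3],[[0,0,0],-7,9.3],[[0,0,0],-7,9.3],[[0,0,0],-7,9.3],[[0,0,0],-7,9.3],[[0,0,0],-7,9.3],[[0,0,0],-7,9.3],[[0,0,0],-7,9.3],[[0,0,0],-4,9.3]])

```text
t: 2.32
position: [570.5, -171.5, 244.3]
tcp_rot: [0.548, 0.836, -0.001, -0.012]
ft_force: [-0.1, 0.0, -0.9]
width: 93.2
```

Run:
```python
from h import *
st,im=snap('wrist','w1'); import pickle; pickle.dump(st,open('w1.pkl','wb'))
print(st['position'],R.from_quat(st['tcp_rot']).as_matrix().round(3),st['t'])
```

```text
[ 570.48486638 -171.52916772  244.30105711] [[-0.399  0.917 -0.022]
 [ 0.917  0.399  0.011]
 [ 0.019 -0.016 -1.   ]] 2.3167
```

View pics/w1.png

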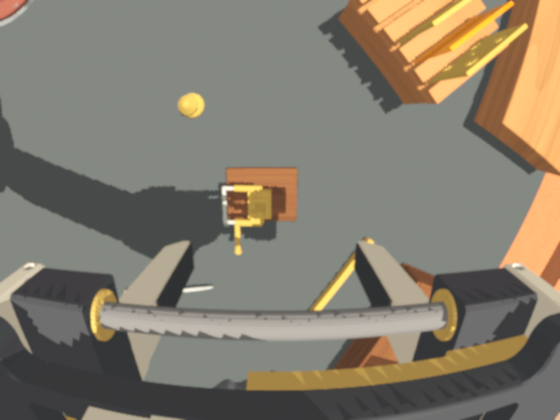

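Run:
```python
from h import *
im=cv2.imread('pics/w1.png')
cv2.imwrite('pics/w1c.png',cv2.resize(im[155:265,200:310],None,fx=5.4,fy=5.4,interpolation=cv2.INTER_CUBIC))
```

```text
(no output)
```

View pics/w1c.png

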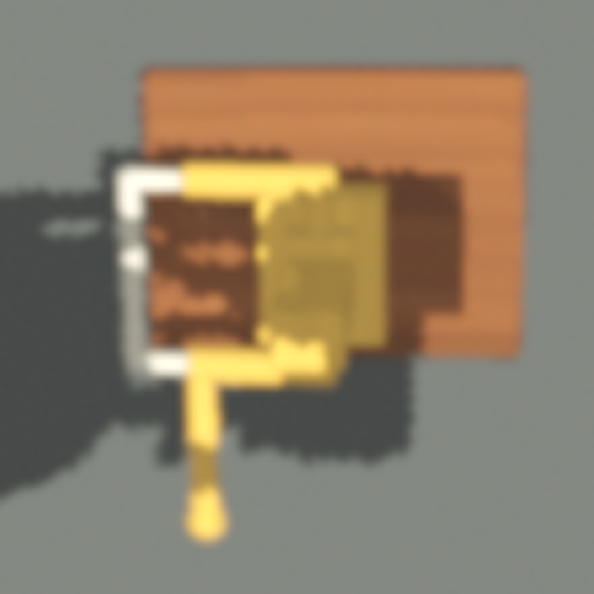

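```bash
cat > m1.py <<'E'
from h import *; import pickle
st=pickle.load(open('w1.pkl','rb')); C=cam('wrist',st)
g=lambda u,v,z: onz(C,200+u/5.4,155+v/5.4,z)
ang=lambda a,b: np.degrees(np.arctan2(*(b-a)[[1,0]]))
a,b,c=g(143,68,12),g(523,68,12),g(520,355,12)
print('foot',a,b,c,'yaw pin x',ang(b,a),'len',np.linalg.norm(a-b),np.linalg.norm(b-c), 'y',ang(b,c))
print('head',g(315,285,107))
# thumb bar tip at z=62, wire corners z=60
print('thumb',g(207,525,62), g(203,390,62)); print('yaw y',ang(g(203,390,62),g(207,525,62)))
print('wire',g(132,180,60),g(135,372,60), 'mid',(g(132,180,60)+g(135,372,60))/2)
print('collar right edge',g(387,185,56),g(387,345,56))
E
python3 m1.py
```

```text
foot [ 506.52625864 -184.03749057   12.        ] [ 587.3788714  -148.79547646   12.        ] [ 615.66363233 -212.35812583   12.        ] yaw pin x -156.44858936640816 len 88.19945888649279 69.57181969361477 y -66.01140101010539
head [ 558.52516931 -188.73304032  107.        ]
thumb [ 560.42876178 -261.77677736   62.        ] [ 548.12350829 -232.85944454   62.        ]
yaw y -66.94868989192476
wire [ 517.34500216 -196.83221663   60.        ] [ 533.19866968 -235.86468582   60.        ] mid [ 525.27183592 -216.34845123   60.        ]
collar right edge [ 566.64893541 -177.41106893   56.        ] [ 580.59661896 -209.51282282   56.        ]
```

```bash
cat >> m1.py <<'E'
print('---')
x=np.array([np.cos(np.radians(-156.4)),np.sin(np.radians(-156.4)),0]);y=np.array([-x[1],x[0],0]);z=np.array([0,0,1.])
O=np.array([561.7,-199.3,0])
for nm,p in [('top4',[(7,6,107),(7,-6,107),(-7,-6,107),(-7,6,107)]),('blockbot',[(7,6,68),(7,-6,68),(-7,-6,68),(-7,6,68)]),('collar',[(13,16,56),(-13,-16,56),(-13,16,56)])]:
    for q in p: 
        uv=proj(C,O+q[0]*x+q[1]*y+q[2]*z); print(nm,q,((uv-[200,155])*5.4).round())
E
python3 m1.py | sed -n '/---/,$p'
```

```text
---
top4 (7, 6, 107) [271. 373.]
top4 (7, -6, 107) [270. 311.]
top4 (-7, -6, 107) [346. 311.]
top4 (-7, 6, 107) [347. 374.]
blockbot (7, 6, 68) [287. 312.]
blockbot (7, -6, 68) [286. 256.]
blockbot (-7, -6, 68) [355. 256.]
blockbot (-7, 6, 68) [355. 312.]
collar (13, 16, 56) [265. 340.]
collar (-13, -16, 56) [386. 195.]
collar (-13, 16, 56) [386. 341.]
```

Call:
step_arm(deltas=[[[-0.84,-0.55,1.2],0,9.3],[[-0.84,-0.55,2],0,9.3],[[-0.84,-0.55,2],0,9.3],[[0,0,2],0,9.3],[[0,0,1.5],0,9.3],[[0,0,0],0,9.3],[[0,0,0],0,9.3]])

```text
t: 2.95
position: [563.2, -202.1, 153.4]
tcp_rot: [0.553, 0.833, -0.001, -0.012]
ft_force: [0.9, 0.5, 0.1]
width: 92.8
```

Run:
```python
from h import *
st,im=snap('wrist','w2')
p=st['position'];M=R.from_quat(st['tcp_rot']).as_matrix();print(p,M.round(3),st['t'])
d=np.array([561.7,-199.3,74])-p; print('tool delta',(M.T@d).round(1), np.degrees(np.arctan2(M[1,1],M[0,1])))
```

```text
[ 563.19964861 -202.13651974  153.42286032] [[-0.388  0.921 -0.021]
 [ 0.921  0.389  0.011]
 [ 0.019 -0.015 -1.   ]] 2.95
tool delta [ 1.7  0.9 79.5] 22.87410235170822
```

View pics/w2.png

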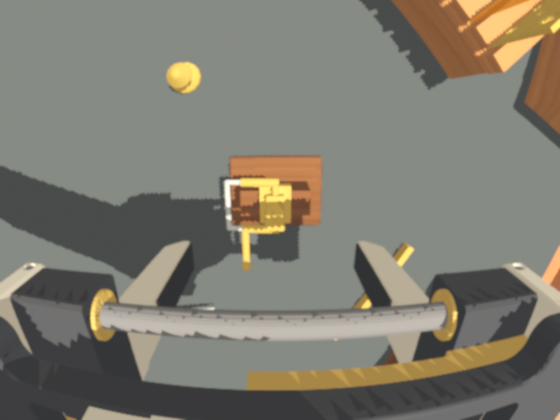

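Call:
step_arm(deltas=[[[0.17,0.09,2],-0.7,9.3],[[0,0,2],0,9.3],[[0,0,2],0,9.3],[[0,0,1.4],0,9.3],[[0,0,0.3],0,9.3],[[0,0,0],0,9.3]])

```text
t: 3.5
position: [569.2, -199.7, 82.6]
tcp_rot: [0.549, 0.836, 0.001, -0.004]
ft_force: [-0.0, -0.4, 0.7]
width: 92.8
```

Run:
```python
from h import *
st,im=snap('wrist','w3')
p=st['position'];M=R.from_quat(st['tcp_rot']).as_matrix();print(p,M.round(3),st['t'])
d=np.array([561.7,-199.3,74])-p; print('tool delta',(M.T@d).round(1), np.degrees(np.arctan2(M[1,1],M[0,1])))
```

```text
[ 569.21138689 -199.68077899   82.59468665] [[-0.398  0.917 -0.005]
 [ 0.917  0.398  0.006]
 [ 0.008 -0.002 -1.   ]] 3.5
tool delta [ 3.3 -6.7  8.6] 23.44093516529622
```

View pics/w3.png

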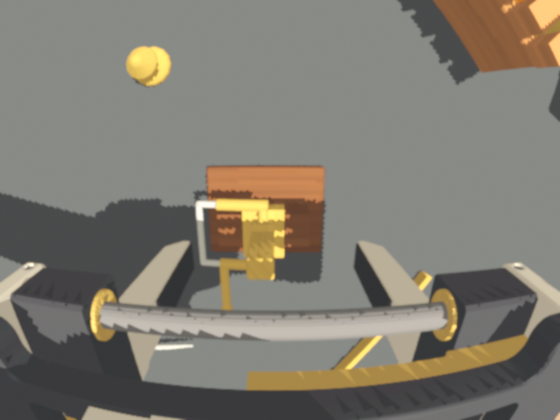

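Call:
step_arm(deltas=[[[0.33,-0.67,0.4],0,9.3],[[0,0,0.4],0,9.3],[[0,0,0],0,9.3]])

```text
t: 3.8
position: [563.8, -199.6, 78.2]
tcp_rot: [0.549, 0.836, 0.002, -0.0]
ft_force: [-0.2, 0.4, 0.3]
width: 93.1
```

Run:
```python
from h import *
st,im=snap('wrist','w4')
p=st['position'];M=R.from_quat(st['tcp_rot']).as_matrix();print(p,M.round(3),st['t'])
d=np.array([561.7,-199.3,74])-p; print('tool delta',(M.T@d).round(1), np.degrees(np.arctan2(M[1,1],M[0,1])))
```

```text
[ 563.83105135 -199.61266911   78.19671659] [[-0.397  0.918  0.002]
 [ 0.918  0.397  0.004]
 [ 0.003  0.004 -1.   ]] 3.8
tool delta [ 1.1 -1.8  4.2] 23.41734661111668
```

View pics/w4.png

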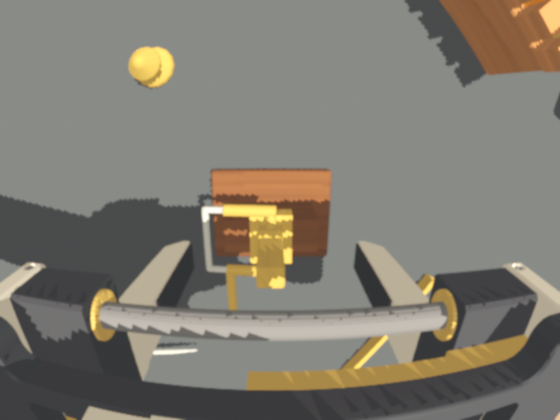

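Run:
```python
from h import *
C=cam('wrist',status.read_state())
im=cv2.imread('pics/w4.png'); cv2.imwrite('pics/w4c.png',cv2.resize(im[190:320,195:325],None,fx=4.6,fy=4.6,interpolation=cv2.INTER_CUBIC))
x=np.array([np.cos(np.radians(-156.4)),np.sin(np.radians(-156.4)),0]);y=np.array([-x[1],x[0],0]);z=np.array([0,0,1.])
O=np.array([561.7,-199.3,0])
for q in [(7,6,107),(7,-6,107),(-7,-6,107),(-7,6,107)]: print(q,((proj(C,O+q[0]*x+q[1]*y+q[2]*z)-[195,190])*4.6).round())
```

```text
(7, 6, 107) [287. 455.]
(7, -6, 107) [284. 357.]
(-7, -6, 107) [419. 356.]
(-7, 6, 107) [417. 455.]
```

View pics/w4c.png

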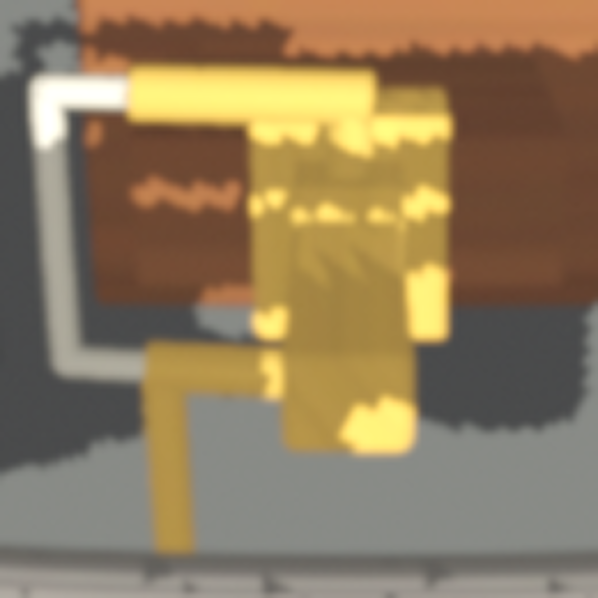

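Call:
step_arm(deltas=[[[0.11,-0.18,0.3],0,9.3],[[0,0,0.05],0,6],[[0,0,0],0,3],[[0,0,0],0,1],[[0,0,0],0,1],[[0,0,0],0,1],[[0,0,0],0,1],[[0,0,0],0,1],[[0,0,0],0,1],[[0,0,0],0,1]], force=12)

```text
t: 4.68
position: [562.6, -199.8, 76.0]
tcp_rot: [0.549, 0.836, 0.003, 0.001]
ft_force: [-0.5, -0.8, -0.5]
width: 37.4
```

Run:
```python
from h import *
st,im=snap('wrist','w5')
p=st['position'];M=R.from_quat(st['tcp_rot']).as_matrix();print(p,M.round(3),st['t'],st['width'],st['ft_force'])
```

```text
[ 562.60425887 -199.7894763    76.04713581] [[-0.397  0.918  0.005]
 [ 0.918  0.397  0.003]
 [ 0.001  0.006 -1.   ]] 4.6833 37.41903865197152 [-0.4878075  -0.84110345 -0.46148447]
```

View pics/w5.png

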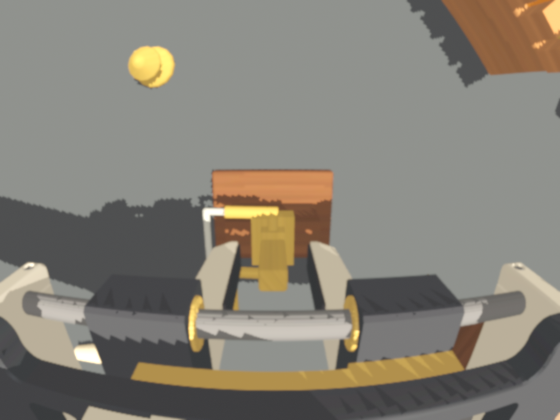

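Slow fingers (~60 mm/s); the pin's head sits at (272,265), centred between them. Continue closing.

Call:
step_arm(deltas=[[[0,0,0],0,0.5],[[0,0,0],0,0.5],[[0,0,0],0,0.5],[[0,0,0],0,0.5],[[0,0,0],0,0.5],[[0,0,0],0,0.5],[[0,0,0],0,0.5],[[0,0,0],0,0.5]], force=12)

```text
t: 5.4
position: [562.5, -199.8, 76.0]
tcp_rot: [0.549, 0.836, 0.003, 0.001]
ft_force: [-0.9, -0.5, -0.2]
width: 14.1
```

Call:
step_arm(deltas=[[[0,0,-1],0,0.5],[[0,0,-1],0,0.5],[[0,0,-0.8],0,0.5],[[0,0,-0.3],0,0.5],[[0,0,0],0,0.5],[[0,0,0],0,0.5]])

```text
t: 5.9
position: [562.0, -200.0, 110.1]
tcp_rot: [0.549, 0.836, 0.003, 0.001]
ft_force: [-0.1, 0.8, -1.7]
width: 13.7
```

Call:
step_arm(deltas=[[[0.4,0,0.15],0,0.5],[[0.6,0,0.05],0,0.5],[[0.6,0,0.05],0,0.5],[[0,0,0],0,0.5]])

```text
t: 6.23
position: [556.4, -187.6, 108.2]
tcp_rot: [0.55, 0.835, 0.002, 0.004]
ft_force: [0.3, 0.2, -2.4]
width: 13.8
```

Run:
```python
from h import *
st,im=snap('wrist','w6'); s2,sc=snap('scene','s6')
cv2.imwrite('pics/s6c.png',cv2.resize(sc[200:350,180:330],None,fx=4,fy=4,interpolation=cv2.INTER_CUBIC))
p=st['position'];M=R.from_quat(st['tcp_rot']).as_matrix();print(p,M.round(3),st['t'],st['width'],st['ft_force'])
```

```text
[ 556.3580755  -187.57303579  108.15059168] [[-0.395  0.919  0.009]
 [ 0.919  0.395 -0.002]
 [-0.005  0.007 -1.   ]] 6.2333 13.783333066496567 [ 0.33367023  0.18107235 -2.38384433]
```

View pics/s6c.png

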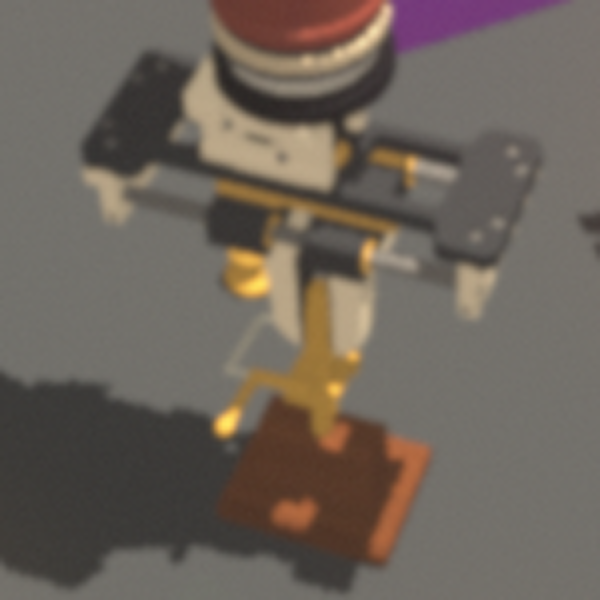

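View pics/w6.png

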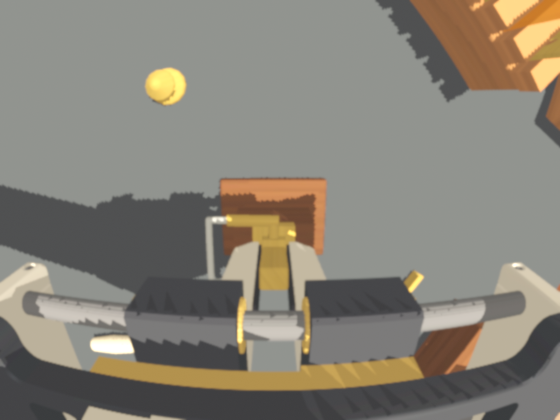

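Call:
step_arm(deltas=[[[0.6,0,0.15],0,0.5],[[0.7,0,0.25],0,0.5],[[0.7,0,0.3],0,0.5],[[0.5,0,0.3],0,0.5],[[0,0,0],0,0.5]])

```text
t: 6.75
position: [546.5, -163.9, 97.4]
tcp_rot: [0.55, 0.835, 0.001, 0.005]
ft_force: [1.3, -2.1, -1.7]
width: 14.1
```

Run:
```python
from h import *
st,im=snap('wrist','w7'); s2,sc=snap('scene','s7')
cv2.imwrite('pics/s7c.png',cv2.resize(sc[200:350,180:330],None,fx=4,fy=4,interpolation=cv2.INTER_CUBIC))
p=st['position'];M=R.from_quat(st['tcp_rot']).as_matrix();print(p,M.round(3),st['t'],st['width'],st['ft_force'])
```

```text
[ 546.45756706 -163.94945398   97.36925295] [[-0.394  0.919  0.01 ]
 [ 0.919  0.394 -0.003]
 [-0.007  0.008 -1.   ]] 6.75 14.105225121150077 [ 1.26315771 -2.09990954 -1.6673177 ]
```

View pics/s7c.png

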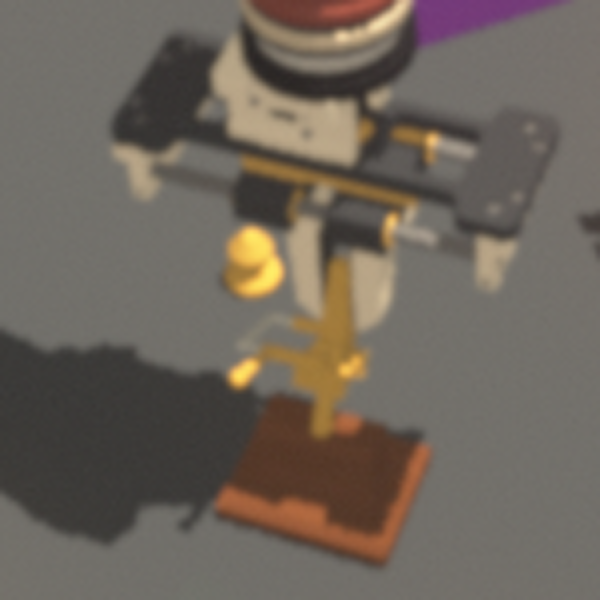

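View pics/w7.png

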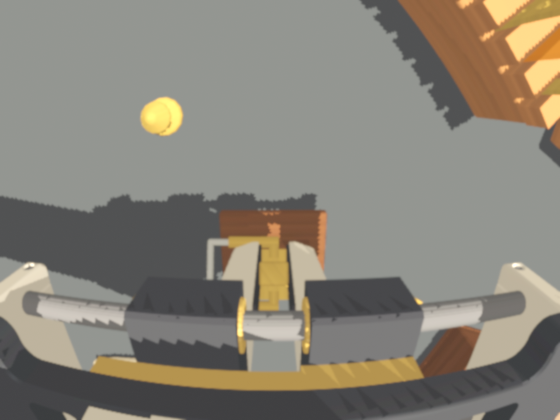

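Call:
step_arm(deltas=[[[0.4,0,0.1],0,0.5],[[0.2,0,0.0],0,0.5],[[0,0,0],0,0.5]])

```text
t: 7.1
position: [544.7, -159.9, 95.9]
tcp_rot: [0.551, 0.834, 0.001, 0.006]
ft_force: [0.1, -1.2, 0.2]
width: 13.7
```

Run:
```python
from h import *
st,im=snap('wrist','w8'); s2,sc=snap('scene','s8')
cv2.imwrite('pics/s8c.png',cv2.resize(sc[240:320,220:300],None,fx=7.4,fy=7.4,interpolation=cv2.INTER_CUBIC))
cv2.imwrite('pics/w8c.png',cv2.resize(im[195:325,195:345],None,fx=4.6,fy=4.6,interpolation=cv2.INTER_CUBIC))
p=st['position'];M=R.from_quat(st['tcp_rot']).as_matrix();print(p,M.round(3),st['t'],st['width'],st['ft_force'])
import pickle; pickle.dump(st,open('w8.pkl','wb'))
# predictions
ts=M[:,0];S=cam('scene');W=cam('wrist',st)
G=p-19*M[:,2]
hole=np.array([562,-200,52.])
for th in (25,30,35,40):
    t=np.radians(th); u=np.array([-.4*np.sin(t)*1,.916*np.sin(t),np.cos(t)])
    px=-M[:,1]; py=np.cross(u,px)
    col=G-u*43
    print(th,'tip',(G-83*u).round(1),[( (proj(S,q)-[220,240])*7.4).round() for q in (G-83*u,col,G+12*u, col+10*u+26*px+58*py)],[( (proj(W,q)-[195,195])*4.6).round() for q in (G+12*u+6*py,col-13*px-16*py,col+13*u+20*px-20*py)])
```

```text
[ 544.68082686 -159.93271297   95.92111251] [[-0.392  0.92   0.011]
 [ 0.92   0.392 -0.004]
 [-0.009  0.009 -1.   ]] 7.1 13.665346993863684 [ 0.0979526  -1.22634434  0.15470276]
25 tip [ 558.5 -192.    39.7] [array([309., 499.]), array([327., 366.]), array([352., 178.]), array([153., 401.])] [array([368., 417.]), array([457., 219.]), array([215., 186.])]
30 tip [ 561.1 -197.9   43. ] [array([300., 510.]), array([322., 372.]), array([353., 176.]), array([151., 387.])] [array([368., 408.]), array([457., 246.]), array([216., 206.])]
35 tip [ 563.5 -203.5   46.9] [array([291., 520.]), array([317., 376.]), array([355., 175.]), array([149., 372.])] [array([368., 397.]), array([457., 273.]), array([217., 228.])]
40 tip [ 565.8 -208.7   51.3] [array([282., 527.]), array([313., 379.]), array([356., 175.]), array([149., 354.])] [array([368., 387.]), array([457., 301.]), array([218., 249.])]
```

View pics/s8c.png

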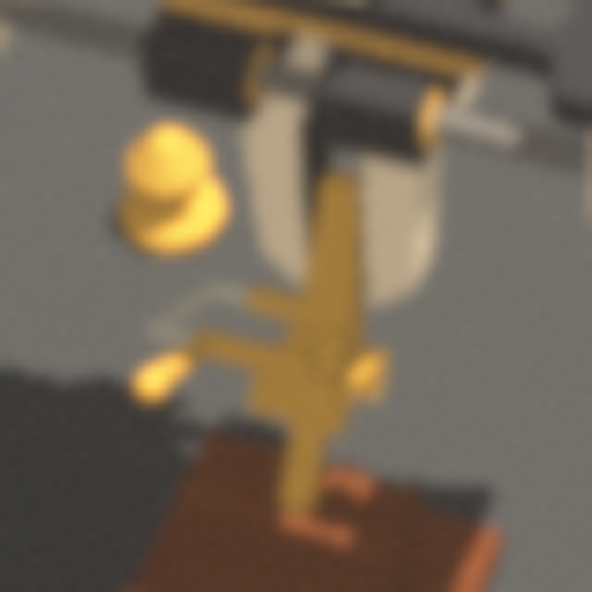

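View pics/w8c.png

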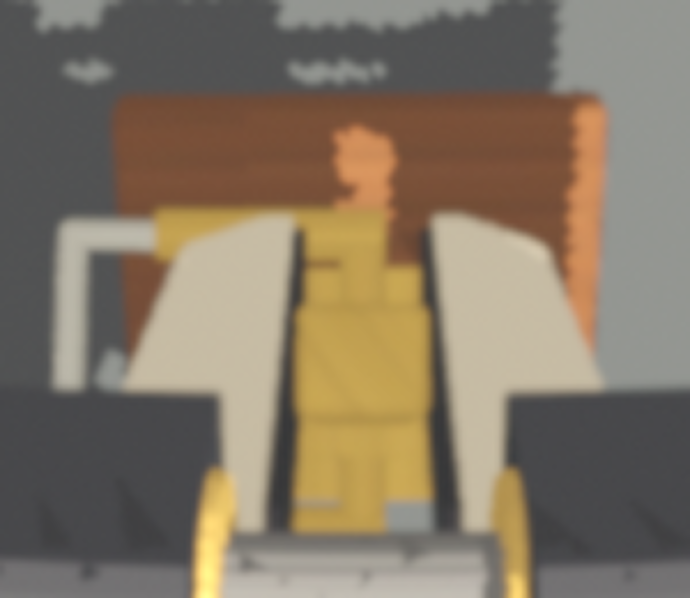

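```bash
cat > fit8.py <<'E'
from h import *; import pickle
from scipy.optimize import least_squares
st=pickle.load(open('w8.pkl','rb'));S=cam('scene');W=cam('wrist',st)
M=R.from_quat(st['tcp_rot']).as_matrix(); G=st['position']-19*M[:,2]
def pts(v):
    t=v[0]; px=-M[:,1]; u=np.cos(t)*-M[:,2]+np.sin(t)*M[:,0]; py=np.cross(u,px)
    c=G+v[1]*M[:,0]+v[2]*-M[:,2]   # pin_grip
    a=lambda P:(proj(W,P)-[195,195])*4.6; b=lambda P:(proj(S,P)-[220,240])*7.4
    return np.array([a(c+17*u+6*py)[1],a(c+17*u-6*py)[1],a(c-24*u+15*px-23.5*py)[1],a(c-24*u+15*px-16.5*py)[1]]), b(c-28*u+26*px+55*py), b(c-78*u),c,u
def f(v):
    r=pts(v); return np.r_[(r[0]-[415,305,208,257])/4.6,(r[1]-[155,380])/7.4*.5]
s=least_squares(f,[.6,0,-5]); print(np.degrees(s.x[0]),s.x[1:],f(s.x).round(1)); r=pts(s.x); print(r[1],r[2],r[3],'tip',r[3]-78*r[4])
E
python3 fit8.py
```

```text
32.6718090604229 [-5.04470849 -5.02261047] [ 0.3 -0.4 -0.2  0.3 -0.3  0.2]
[150.92302212 383.09528155] [291.56798346 525.43072031] [ 546.50072196 -164.51112941  109.94047721] tip [ 563.74097431 -203.54130686   44.64561564]
```

Call:
step_arm(deltas=[[[0.3,0,-0.5],0,0.5],[[0.8,0,-1.2],0,0.5],[[1,0,-2],0,0.5],[[0,0,-3],0,0.5],[[0,0,-3],0,0.5],[[0,0,-1.5],0,0.5],[[0,0,0],0,0.5]], force=20)

```text
t: 7.78
position: [527.9, -128.3, 213.3]
tcp_rot: [0.549, 0.836, 0.002, -0.004]
ft_force: [0.4, 0.9, -1.4]
width: 13.5
```

Call:
step_arm(deltas=[[[3.08,1.08,0.1],0,0.5],[[3.08,1.08,0.1],0,0.5],[[3.08,1.08,0.1],0,0.5],[[3.08,1.08,0.1],0,0.5],[[3.08,1.08,0.1],0,0.5],[[3.08,1.08,0.1],0,0.5],[[3.08,1.08,0.1],0,0.5],[[0,0,0],7.1,0.5],[[0,0,0],7.1,0.5],[[0,0,0],7.1,0.5],[[0,0,0],7.1,0.5],[[0,0,0],7.1,0.5],[[0,0,0],7.1,0.5],[[0,0,0],7.1,0.5],[[0,0,0],0,0.5],[[0,0,0],0,0.5]])

```text
t: 9.12
position: [483.0, 125.3, 198.8]
tcp_rot: [0.852, 0.523, -0.016, -0.019]
ft_force: [-1.0, -0.8, -1.7]
width: 13.9
```

```bash
cat > look.py <<'E'
import sys,pickle
from h import *
n=sys.argv[1]
st,im=snap('wrist','w'+n); pickle.dump(st,open(f'w{n}.pkl','wb'))
p=st['position'];M=R.from_quat(st['tcp_rot']).as_matrix();print(p.round(1),M.round(3).tolist(),'t',st['t'],'w',st['width'].round(1),st['ft_force'].round(1),'yaw y',np.degrees(np.arctan2(M[1,1],M[0,1])).round(1))
E
python3 look.py 9
```

```text
Traceback (most recent call last):
  File "look.py", line 5, in <module>
    p=st['position'];M=R.from_quat(st['tcp_rot']).as_matrix();print(p.round(1),M.round(3).tolist(),'t',st['t'],'w',st['width'].round(1),st['ft_force'].round(1),'yaw y',np.degrees(np.arctan2(M[1,1],M[0,1])).round(1))
                                                                                                                   ^^^^^^^^^^^^^^^^^
AttributeError: 'float' object has no attribute 'round'
```

View pics/w9.png

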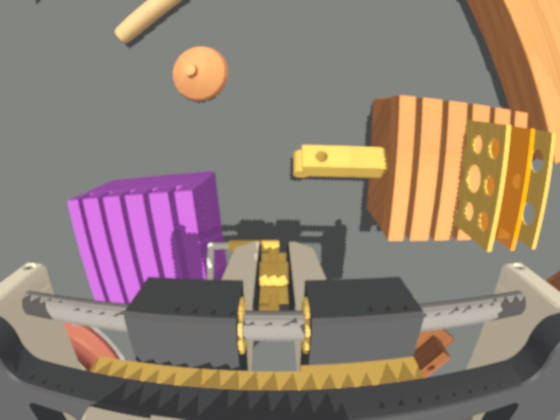

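```bash
sed -i "s/st\['width'\].round(1)/round(st['width'],1)/" look.py
python3 - <<'E'
from h import *
import pickle
st=pickle.load(open('w9.pkl','rb')); M=R.from_quat(st['tcp_rot']).as_matrix();print(M.round(3),np.degrees(np.arctan2(M[1,1],M[0,1])))
im=cv2.imread('pics/w9.png'); cv2.imwrite('pics/w9c.png',cv2.resize(im[85:255,280:460],None,fx=4.4,fy=3.4,interpolation=cv2.INTER_CUBIC) if 0 else cv2.resize(im[130:250,285:405],None,fx=5,fy=5,interpolation=cv2.INTER_CUBIC))
E
```

```text
[[ 0.453  0.89  -0.047]
 [ 0.892 -0.453  0.016]
 [-0.007 -0.05  -0.999]] -26.951639987200554
```

View pics/w9c.png

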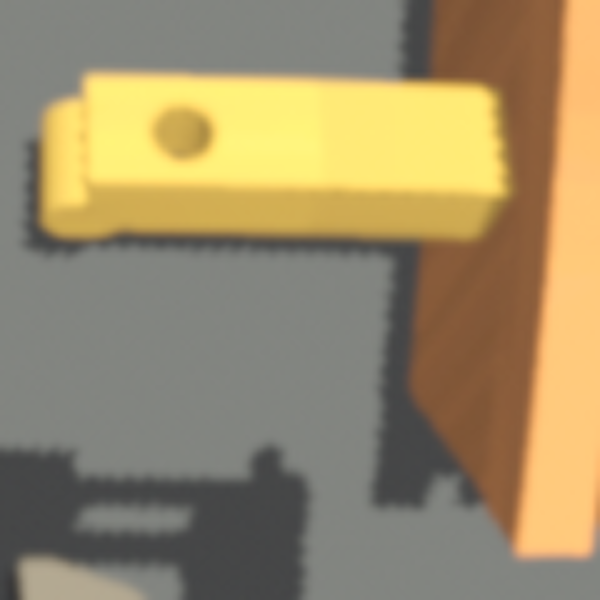

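```bash
cat > m9.py <<'E'
from h import *; import pickle
st=pickle.load(open('w9.pkl','rb')); C=cam('wrist',st)
g=lambda u,v,z: onz(C,285+u/5,130+v/5,z)
ang=lambda a,b: np.degrees(np.arctan2(*(b-a)[[1,0]]))
h=g(183,131,64)
r1,r2=g(92,185,70.3),g(500,192,70.3); l1,l2=g(87,74,57.7),g(490,86,57.7)
print('hole',h,'ridge',ang(r2,r1),np.linalg.norm(r1-r2),'low',ang(l2,l1),np.linalg.norm(l1-l2))
y=np.radians(ang(r2,r1)/2+ang(l2,l1)/2); bx=np.array([np.cos(y),np.sin(y),0]);by=np.array([-bx[1],bx[0],0])
for n,q in [('r1',r1),('r2',r2),('l1',l1),('l2',l2)]: print(n,(q-h)@bx,(q-h)@by)
# stand top corners z=96
im=cv2.imread('pics/w9.png')
f=lambda u,v,z: onz(C,u,v,z)
print('end face top edge', f(405,96,96), f(387,240,96), ang(f(387,240,96),f(405,96,96)), (f(387,240,96)-h)@bx,(f(387,240,96)-h)@by,(f(405,96,96)-h)@bx,(f(405,96,96)-h)@by)
E
python3 m9.py
```

```text
hole [533.2185373  140.86301585  64.        ] ridge 153.60577303386927 77.61118639237564 low 153.2174833949975 78.75044669323385
r1 17.19251620412411 9.364663762545126
r2 -60.41822463434188 9.101681374271593
l1 17.8587281735165 -9.784062326142466
l2 -60.891266425489164 -9.517219600091364
end face top edge [620.09809989 163.03834682  96.        ] [555.95038894  50.06343209  96.        ] 60.411877057249804 -60.96770739159576 71.02281427163301 -67.76644077027917 -58.71552780681234
```

Run:
```python
from h import *
im=cv2.imread('pics/w9.png'); cv2.imwrite('pics/w9d.png',cv2.resize(im[195:325,195:345],None,fx=4.6,fy=4.6,interpolation=cv2.INTER_CUBIC))
```

```text
(no output)
```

View pics/w9d.png

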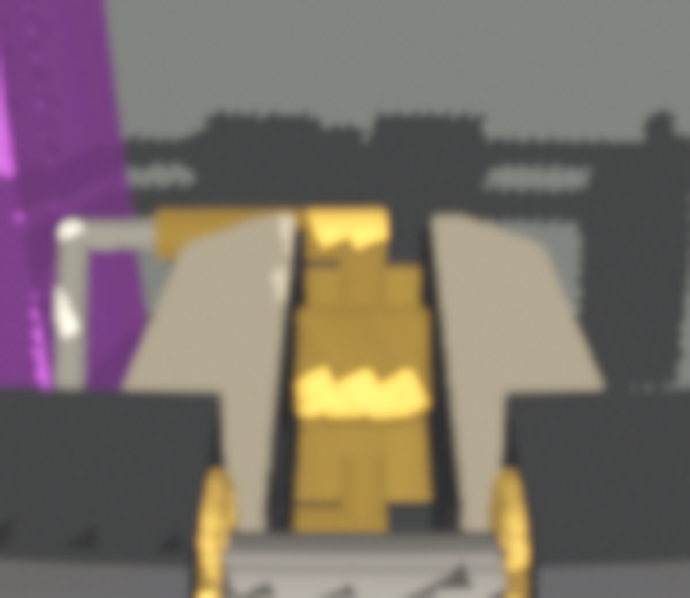

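```bash
cat > plan.py <<'E'
import sys
from h import *
H=np.array([533.2,140.9,64.]); ya=np.radians(153.4)
bx=np.array([np.cos(ya),np.sin(ya),0]); bh=np.array([-bx[1],bx[0],0]); t35=np.radians(35)
sy=np.cos(t35)*bh+np.array([0,0,np.sin(t35)]); sz=np.cross(bx,sy)
def tip_plan(g,th=32.7,c=(-5.,0,-14),tipd=78):
    st=status.read_state(); p=st['position'];M=R.from_quat(st['tcp_rot']).as_matrix()
    t=np.radians(th); u=np.array([np.sin(t),0,-np.cos(t)]); tip=np.array(c)-tipd*u
    cur=p+M@tip; d=H+g*sz-cur
    print('t',round(st['t'],2),'pos',p.round(1),'F',st['ft_force'].round(1),'toolz',M[:,2].round(3),'tooly',M[:,1].round(3))
    print('tip seat coords',[((cur-H)@a).round(1) for a in (bx,sy,sz)],'tool delta cm',(M.T@d/10).round(2),'axis err deg',np.degrees(np.arccos((M@u)@sz)).round(1),'yaw err',(np.degrees(np.arctan2(*(-M[:,1])[[1,0]]))-153.4).round(1), 'sz in tool',(M.T@sz).round(3))
if __name__=='__main__': tip_plan(float(sys.argv[1]))
E
python3 plan.py 15
```

```text
t 9.17 pos [482.8 125.5 198.8] F [ 0.2 -0.1 -2.6] toolz [-0.048  0.017 -0.999] tooly [ 0.89  -0.452 -0.05 ]
tip seat coords [np.float64(41.0), np.float64(116.6), np.float64(20.4)] tool delta cm [9.31 4.39 6.85] axis err deg 3.2 yaw err -0.3 sz in tool [ 0.568 -0.044 -0.822]
```

Call:
step_arm(deltas=[[[1.55,0.73,0.5],0,0.5],[[1.55,0.73,0.5],0,0.5],[[1.55,0.73,0.5],0,0.5],[[1.55,0.73,0.5],0,0.5],[[1.55,0.73,0.5],0,0.5],[[1.55,0.73,0.5],0,0.5],[[0,0,1.5],0,0.5],[[0,0,1],0,0.5],[[0,0,0],0,0.5]])

```text
t: 9.92
position: [559.8, 192.9, 135.9]
tcp_rot: [0.847, 0.531, -0.019, -0.023]
ft_force: [0.4, -0.2, -2.5]
width: 13.8
```

```bash
python3 plan.py 15; python3 look.py 10
```

```text
t 9.92 pos [559.8 192.9 135.9] F [ 0.4 -0.2 -2.5] toolz [-0.056  0.019 -0.998] tooly [ 0.899 -0.434 -0.058]
tip seat coords [np.float64(1.8), np.float64(2.9), np.float64(23.2)] tool delta cm [-0.23  0.22  0.83] axis err deg 3.0 yaw err 0.8 sz in tool [ 0.568 -0.039 -0.822]
[559.8 192.9 135.9] [[0.434, 0.899, -0.056], [0.901, -0.434, 0.019], [-0.007, -0.058, -0.998]] t 9.9167 w 13.8 [ 0.4 -0.2 -2.5] yaw y -25.8
```

View pics/w10.png

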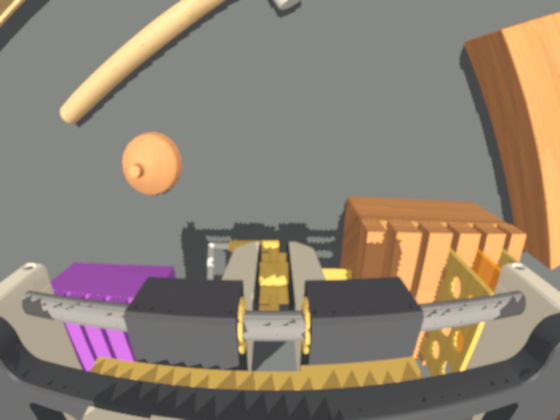

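Call:
step_arm(deltas=[[[0,0,-3],0,0.5],[[0,0,-3],0,0.5],[[0,0,0],0,0.5]])

```text
t: 10.22
position: [561.0, 189.8, 197.1]
tcp_rot: [0.846, 0.532, -0.022, -0.023]
ft_force: [1.0, 0.7, -1.3]
width: 13.7
```

```bash
python3 plan.py 15
```

```text
t 10.22 pos [561.  189.8 197.1] F [ 1.   0.7 -1.3] toolz [-0.062  0.016 -0.998] tooly [ 0.899 -0.433 -0.063]
tip seat coords [np.float64(-0.5), np.float64(40.2), np.float64(72.1)] tool delta cm [0.11 0.39 6.97] axis err deg 2.9 yaw err 0.9 sz in tool [ 0.564 -0.043 -0.825]
```

Call:
step_arm(deltas=[[[0,0,0.6],0,0.5],[[0,0,0.6],0,0.5],[[0,0,0.6],0,0.5],[[0,0,0.6],0,0.5],[[0,0,0.6],0,0.5],[[0,0,0.6],0,0.5],[[0,0,0.6],0,0.5],[[0,0,0.6],0,0.5],[[0,0,0.6],0,0.5]])

```text
t: 10.97
position: [553.9, 188.3, 134.8]
tcp_rot: [0.846, 0.532, -0.025, -0.024]
ft_force: [0.1, 0.4, -1.9]
width: 13.7
```

```bash
python3 plan.py 15
```

```text
t 10.97 pos [553.9 188.3 134.8] F [ 0.1  0.4 -1.9] toolz [-0.068  0.014 -0.998] tooly [ 0.899 -0.433 -0.067]
tip seat coords [np.float64(5.3), np.float64(8.6), np.float64(18.5)] tool delta cm [0.51 0.59 0.74] axis err deg 3.0 yaw err 0.9 sz in tool [ 0.559 -0.046 -0.828]
```

Call:
step_arm(deltas=[[[0,0,-4],0,0.5],[[0,0,-3.5],0,0.5],[[-3.6,1.7,0],0,0.5],[[-3.6,1.7,0],0,0.5],[[-3.6,1.7,0],0,0.5],[[0,0,0],0,0.5]])

```text
t: 11.47
position: [557.2, 67.7, 204.6]
tcp_rot: [0.843, 0.537, -0.029, -0.025]
ft_force: [0.3, -3.1, -4.0]
width: 13.4
```

```bash
python3 plan.py 15
```

```text
t 11.47 pos [557.2  67.7 204.6] F [ 0.3 -3.1 -4. ] toolz [-0.075  0.012 -0.997] tooly [ 0.903 -0.423 -0.073]
tip seat coords [np.float64(-51.8), np.float64(136.1), np.float64(14.7)] tool delta cm [11.47 -4.3   7.87] axis err deg 2.8 yaw err 1.5 sz in tool [ 0.556 -0.045 -0.83 ]
```

Run:
```python
from h import *; import pickle
for n in ('w1','w8','w9'):
    s=pickle.load(open(n+'.pkl','rb')); print(n,s['qpos'].round(3))
s=status.read_state();print(s['qpos'].round(3),s['joint_vel'].round(3),s['effort'].round(1))
```

```text
w1 [ 0.539  0.554 -0.466  1.52   0.253  1.153  0.435]
w8 [ 0.494  0.66  -0.391  1.806  0.36   0.734  0.312]
w9 [-0.092  0.437 -0.27   1.839  0.103  0.921 -0.873]
[ 0.018  0.538 -0.261  1.635  0.121  1.058 -0.713] [-0.056  0.001 -0.101 -0.014 -0.071 -0.039 -0.031] [ -5.4 -43.7  -6.2 -15.9  -0.9   0.1   0.3]
```

Call:
step_arm(deltas=[[[2.9,-1.08,0],0,0.5],[[2.9,-1.08,0],0,0.5],[[2.9,-1.08,0.5],0.8,0.5],[[2.6,-1.0,1.5],0.7,0.5],[[0,0,2],0,0.5],[[0,0,2],0,0.5],[[0,0,0],0,0.5]])

```text
t: 12.05
position: [566.9, 186.6, 141.2]
tcp_rot: [0.855, 0.518, -0.027, -0.023]
ft_force: [-0.8, -0.5, -2.1]
width: 14.1
```

```bash
python3 plan.py 6
```

```text
t 12.05 pos [566.9 186.6 141.2] F [-0.8 -0.5 -2.1] toolz [-0.071  0.011 -0.997] tooly [ 0.884 -0.463 -0.068]
tip seat coords [np.float64(-5.4), np.float64(9.0), np.float64(26.3)] tool delta cm [-0.38 -0.38  2.22] axis err deg 3.9 yaw err -1.1 sz in tool [ 0.554 -0.066 -0.83 ]
```

Call:
step_arm(deltas=[[[-0.2,-0.2,0.6],-0.7,0.5],[[-0.2,-0.2,0.6],0,0.5],[[0,0,0.3],0,0.5],[[0,0,0],0,0.5]])

```text
t: 12.38
position: [560.6, 184.1, 126.0]
tcp_rot: [0.852, 0.523, -0.027, -0.023]
ft_force: [-0.5, -0.1, -2.5]
width: 13.7
```

```bash
python3 plan.py 4; python3 look.py 11
python3 - <<'E'
from h import *
s,im=snap('scene','s11'); cv2.imwrite('pics/s11c.png',cv2.resize(im[170:270,310:430],None,fx=6,fy=6,interpolation=cv2.INTER_CUBIC))
im=cv2.imread('pics/w11.png'); cv2.imwrite('pics/w11c.png',cv2.resize(im[200:330,200:370],None,fx=4.6,fy=4.6,interpolation=cv2.INTER_CUBIC))
E
```

```text
t 12.38 pos [560.6 184.1 126. ] F [-0.5 -0.1 -2.5] toolz [-0.07   0.01  -0.998] tooly [ 0.889 -0.452 -0.067]
tip seat coords [np.float64(-1.4), np.float64(4.5), np.float64(11.0)] tool delta cm [-0.02 -0.09  0.84] axis err deg 3.5 yaw err -0.4 sz in tool [ 0.555 -0.058 -0.83 ]
[560.6 184.1 126. ] [[0.452, 0.889, -0.07], [0.892, -0.452, 0.01], [-0.023, -0.067, -0.998]] t 12.3833 w 13.7 [-0.5 -0.1 -2.5] yaw y -27.0
```

View pics/s11c.png

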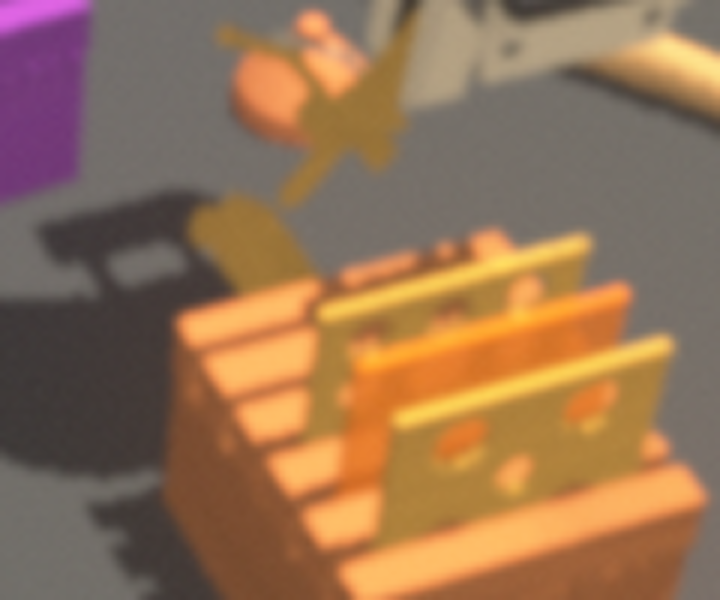

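View pics/w11c.png

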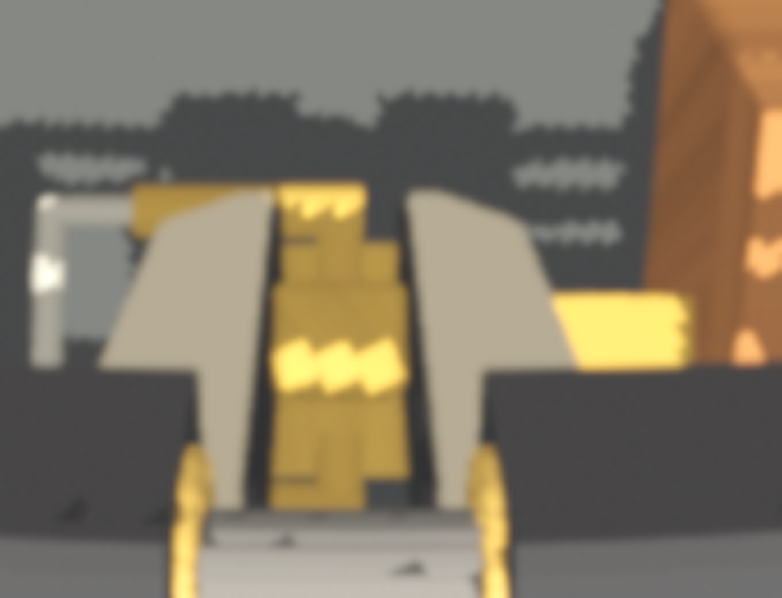

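Run:
```python
from plan import *
S=cam('scene'); T=cam('top')
f=lambda P:((proj(S,P)-[310,170])*6).round(1)
tip=H-1.4*bx+4.5*sy+11*sz
print('tip',f(tip),f(tip+40*sz),'hole',f(H),'ends',f(H+18*bx+11*sy),f(H+18*bx-11*sy),f(H+2*bx),f(H+2*sy))
```

```text
tip [278.3 207. ] [340.7 128.3] hole [267.9 228.6] ends [227.7 193.1] [266.5 206. ] [265.6 225.3] [264.3 227.4]
```

Call:
step_arm(deltas=[[[-0.02,-0.09,0.4],0,0.5],[[0,0,0.4],0,0.5],[[0,0,0],0,0.5]])

```text
t: 12.73
position: [561.4, 184.2, 120.1]
tcp_rot: [0.852, 0.522, -0.024, -0.022]
ft_force: [0.5, 1.3, -1.8]
width: 14.1
```

```bash
python3 plan.py 0
```

```text
t 12.73 pos [561.4 184.2 120.1] F [ 0.5  1.3 -1.8] toolz [-0.064  0.012 -0.998] tooly [ 0.889 -0.454 -0.062]
tip seat coords [np.float64(-2.3), np.float64(0.4), np.float64(6.4)] tool delta cm [-0.32 -0.19  0.57] axis err deg 3.5 yaw err -0.5 sz in tool [ 0.558 -0.056 -0.828]
```

Call:
step_arm(deltas=[[[-0.2,-0.2,0.3],0,0.5],[[-0.2,0,0.3],0,0.5],[[-0.2,0,0.3],0,0.5],[[0,0,0],0,0.5]])

```text
t: 13.07
position: [556.1, 179.3, 110.8]
tcp_rot: [0.852, 0.522, -0.024, -0.022]
ft_force: [0.0, 0.1, -3.4]
width: 14.1
```

```bash
python3 plan.py -6
```

```text
t 13.07 pos [556.1 179.3 110.8] F [ 0.   0.1 -3.4] toolz [-0.063  0.012 -0.998] tooly [ 0.889 -0.454 -0.062]
tip seat coords [np.float64(0.3), np.float64(0.6), np.float64(-5.1)] tool delta cm [-0.    0.03  0.1 ] axis err deg 3.4 yaw err -0.5 sz in tool [ 0.559 -0.055 -0.828]
```

Call:
step_arm(deltas=[[[-0.22,0.02,0.33],0,0.5],[[-0.22,0.02,0.33],0,0.5],[[0,0,0],0,0.5]])

```text
t: 13.32
position: [553.8, 174.8, 103.5]
tcp_rot: [0.852, 0.522, -0.024, -0.022]
ft_force: [0.3, -0.2, -2.3]
width: 13.7
```

```bash
python3 plan.py -20
```

```text
t 13.32 pos [553.8 174.8 103.5] F [ 0.3 -0.2 -2.3] toolz [-0.063  0.012 -0.998] tooly [ 0.889 -0.455 -0.062]
tip seat coords [np.float64(0.3), np.float64(0.5), np.float64(-14.0)] tool delta cm [-0.29  0.06  0.53] axis err deg 3.4 yaw err -0.5 sz in tool [ 0.559 -0.055 -0.828]
```

Call:
step_arm(deltas=[[[-0.22,0.02,0.33],0,0.5],[[-0.22,0.02,0.33],0,0.5],[[0,0,0],0,0.5]])

```text
t: 13.57
position: [551.5, 170.8, 96.3]
tcp_rot: [0.852, 0.522, -0.024, -0.022]
ft_force: [-0.1, -0.0, -3.0]
width: 14.0
```

```bash
python3 plan.py -30;python3 look.py 12
python3 - <<'E'
from h import *
s,im=snap('scene','s12'); cv2.imwrite('pics/s12c.png',cv2.resize(im[170:270,310:430],None,fx=6,fy=6,interpolation=cv2.INTER_CUBIC))
im=cv2.imread('pics/w12.png'); cv2.imwrite('pics/w12c.png',cv2.resize(im[200:330,200:370],None,fx=4.6,fy=4.6,interpolation=cv2.INTER_CUBIC))
E
```

```text
t 13.57 pos [551.5 170.8  96.3] F [-0.1 -0.  -3. ] toolz [-0.063  0.013 -0.998] tooly [ 0.889 -0.455 -0.062]
tip seat coords [np.float64(0.6), np.float64(0.2), np.float64(-22.6)] tool delta cm [-0.4   0.1   0.62] axis err deg 3.5 yaw err -0.5 sz in tool [ 0.559 -0.056 -0.827]
[551.5 170.8  96.3] [[0.454, 0.889, -0.063], [0.891, -0.455, 0.013], [-0.018, -0.062, -0.998]] t 13.5667 w 14.0 [-0.1 -0.  -3. ] yaw y -27.1
```

View pics/s12c.png

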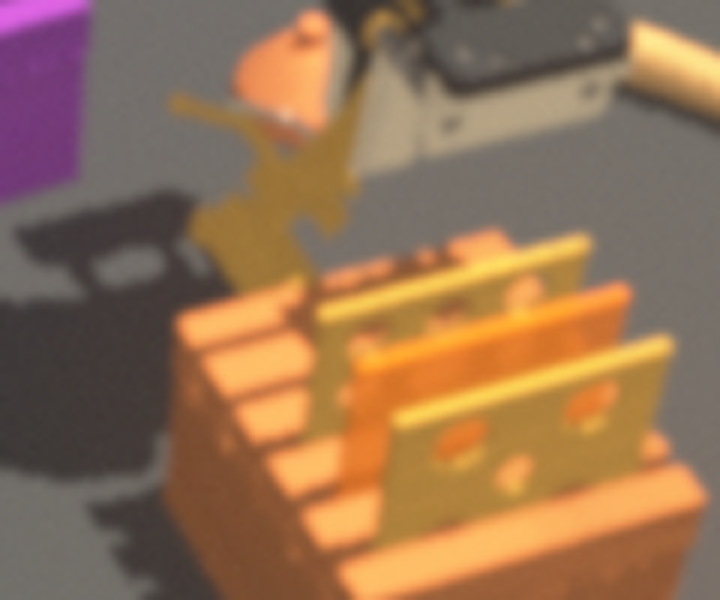

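View pics/w12c.png

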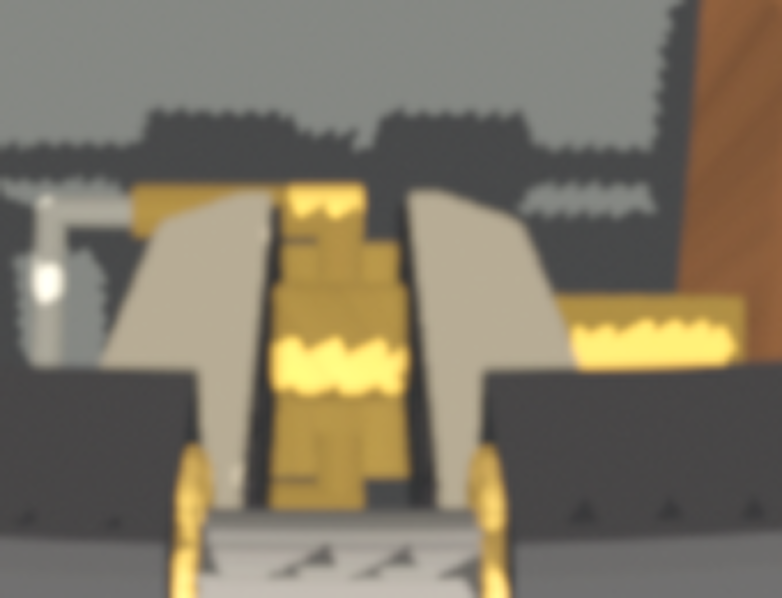

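Call:
step_arm(deltas=[[[-0.22,0.03,0.33],0,0.5],[[-0.22,0.03,0.33],0,0.5],[[0,0,0],0,0.5]])

```text
t: 13.92
position: [549.6, 167.6, 90.1]
tcp_rot: [0.852, 0.522, -0.023, -0.022]
ft_force: [-0.9, 0.5, -1.7]
width: 14.2
```

```bash
python3 plan.py -40
```

```text
t 13.92 pos [549.6 167.6  90.1] F [-0.9  0.5 -1.7] toolz [-0.063  0.014 -0.998] tooly [ 0.889 -0.454 -0.062]
tip seat coords [np.float64(0.8), np.float64(-0.5), np.float64(-29.8)] tool delta cm [-0.61  0.14  0.81] axis err deg 3.5 yaw err -0.4 sz in tool [ 0.56  -0.055 -0.826]
```

Call:
step_arm(deltas=[[[-0.25,0.03,0.33],0,0.5],[[-0.22,0.03,0.33],0,0.5],[[0,0,0],0,0.5]])

```text
t: 14.17
position: [547.1, 163.6, 83.0]
tcp_rot: [0.852, 0.522, -0.023, -0.023]
ft_force: [-0.3, 0.4, -2.2]
width: 13.8
```

```bash
python3 plan.py -41
```

```text
t 14.17 pos [547.1 163.6  83. ] F [-0.3  0.4 -2.2] toolz [-0.063  0.015 -0.998] tooly [ 0.889 -0.453 -0.063]
tip seat coords [np.float64(1.3), np.float64(-0.7), np.float64(-38.3)] tool delta cm [-0.21  0.14  0.17] axis err deg 3.5 yaw err -0.4 sz in tool [ 0.561 -0.056 -0.826]
```

Call:
step_arm(deltas=[[[-0.12,0.05,0.18],0,0.5],[[-0.12,0.03,0.18],0,0.5],[[0,0,0],0,0.5]])

```text
t: 14.42
position: [547.5, 164.1, 81.7]
tcp_rot: [0.852, 0.523, -0.02, -0.024]
ft_force: [-0.8, -0.0, -2.6]
width: 14.1
```

```bash
python3 plan.py -41;python3 look.py 13
python3 - <<'E'
from h import *
s,im=snap('scene','s13'); cv2.imwrite('pics/s13c.png',cv2.resize(im[170:270,310:430],None,fx=6,fy=6,interpolation=cv2.INTER_CUBIC))
im=cv2.imread('pics/w13.png'); cv2.imwrite('pics/w13c.png',cv2.resize(im[200:330,200:370],None,fx=4.6,fy=4.6,interpolation=cv2.INTER_CUBIC))
E
```

```text
t 14.42 pos [547.5 164.1  81.7] F [-0.8 -0.  -2.6] toolz [-0.06   0.019 -0.998] tooly [ 0.89  -0.452 -0.062]
tip seat coords [np.float64(1.1), np.float64(-2.3), np.float64(-39.1)] tool delta cm [-0.3   0.12  0.02] axis err deg 3.6 yaw err -0.4 sz in tool [ 0.566 -0.055 -0.823]
[547.5 164.1  81.7] [[0.453, 0.89, -0.06], [0.892, -0.452, 0.019], [-0.01, -0.062, -0.998]] t 14.4167 w 14.1 [-0.8 -0.  -2.6] yaw y -27.0
```

View pics/s13c.png

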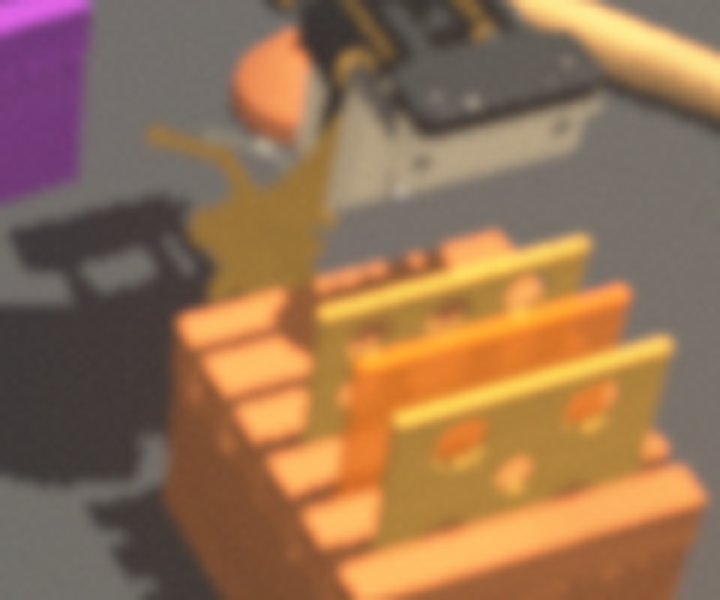

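View pics/w13c.png

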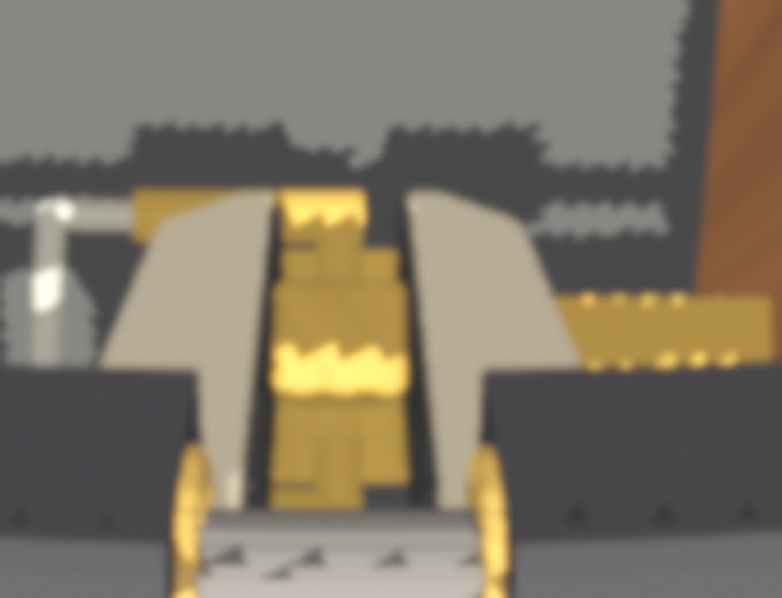

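Call:
step_arm(deltas=[[[-0.2,0.03,0.3],0,0.5],[[-0.2,0.03,0.3],0,0.5],[[-0.2,0.03,0.3],0,0.5]])

```text
t: 14.77
position: [548.5, 166.4, 78.8]
tcp_rot: [0.851, 0.524, -0.013, -0.026]
ft_force: [-2.4, 2.8, 12.6]
width: 14.0
```

```bash
python3 plan.py -41
```

```text
t 14.77 pos [548.5 166.4  78.8] F [-2.4  2.8 12.6] toolz [-0.05   0.031 -0.998] tooly [ 0.891 -0.45  -0.058]
tip seat coords [np.float64(1.0), np.float64(-7.1), np.float64(-40.1)] tool delta cm [-0.63  0.08 -0.35] axis err deg 3.9 yaw err -0.2 sz in tool [ 0.578 -0.05  -0.814]
```

```bash
python3 look.py 14
python3 - <<'E'
from h import *
s,im=snap('scene','s14'); cv2.imwrite('pics/s14c.png',cv2.resize(im[170:270,310:430],None,fx=6,fy=6,interpolation=cv2.INTER_CUBIC))
im=cv2.imread('pics/w14.png'); cv2.imwrite('pics/w14c.png',cv2.resize(im[195:325,195:345],None,fx=4.6,fy=4.6,interpolation=cv2.INTER_CUBIC))
E
```

```text
[548.5 166.4  78.8] [[0.451, 0.891, -0.05], [0.892, -0.45, 0.031], [0.006, -0.058, -0.998]] t 14.7667 w 14.0 [-2.4  2.8 12.6] yaw y -26.8
```

View pics/s14c.png

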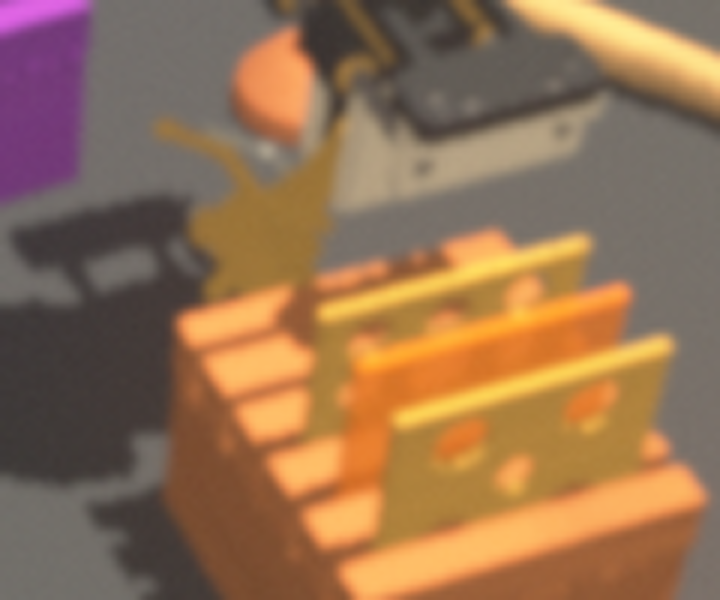

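View pics/w14c.png

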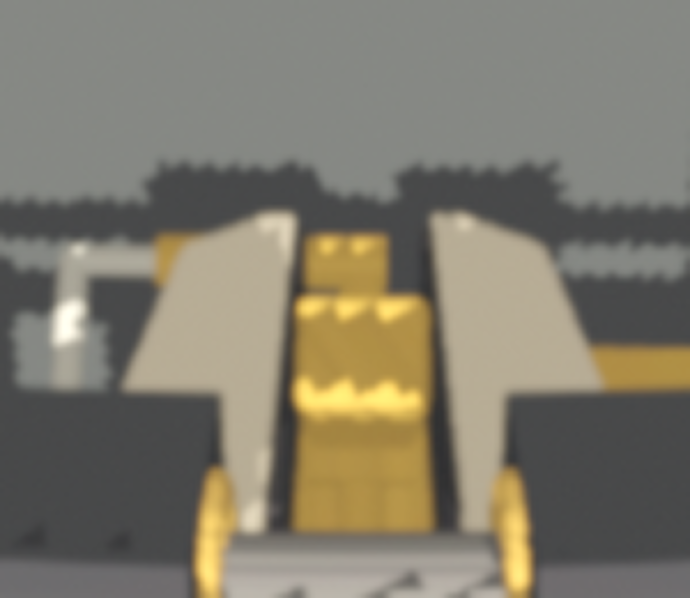

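```bash
cat > fitn.py <<'E'
from plan import *; import pickle
from scipy.optimize import least_squares
def fit(n,rows,off=(195,195)):
    st=pickle.load(open(f'w{n}.pkl','rb'));W=cam('wrist',st)
    M=R.from_quat(st['tcp_rot']).as_matrix(); G=st['position']-19*M[:,2]
    def P(v):
        t=v[0]; px=-M[:,1]; u=np.cos(t)*-M[:,2]+np.sin(t)*M[:,0]; py=np.cross(u,px); c=G+v[1]*M[:,0]+v[2]*-M[:,2]
        a=lambda Q:(proj(W,Q)-off)*4.6
        return np.array([a(c+17*u+6*py)[1],a(c+17*u-6*py)[1],a(c-24*u+15*px-23.5*py)[1],a(c-24*u+15*px-16.5*py)[1]]),c,u
    f=lambda v:(P(v)[0]-rows)/4.6
    s=least_squares(f,[.6,0,-5]); _,c,u=P(s.x); col=c-38*u
    print('theta',np.degrees(s.x[0]),s.x[1:],'res',f(s.x).round(2)); print('collar in seat',[((col-H)@a).round(1) for a in(bx,sy,sz)],'pin axis in seat',[(u@a).round(3) for a in (bx,sy,sz)])
fit(14,[408,297,234,283])
fit(9,[415,305,208,257])
E
python3 fitn.py
```

```text
theta 38.1360112453054 [-7.00871276 -5.82914424] res [-0.03  0.03 -0.09  0.09]
collar in seat [np.float64(-1.1), np.float64(-0.6), np.float64(-2.1)] pin axis in seat [np.float64(-0.048), np.float64(-0.05), np.float64(0.998)]
theta 32.05619672172934 [-8.02740188 -9.71434357] res [-0.04  0.04 -0.12  0.13]
collar in seat [np.float64(39.2), np.float64(117.3), np.float64(54.7)] pin axis in seat [np.float64(-0.045), np.float64(0.044), np.float64(0.998)]
```

Call:
step_arm(deltas=[[[-0.3,0.03,0.15],0,0.5],[[-0.3,0.03,0.15],0,0.5],[[-0.1,0,0.05],0,0.5]])

```text
t: 15.12
position: [548.1, 166.3, 79.4]
tcp_rot: [0.851, 0.525, -0.007, -0.028]
ft_force: [-1.0, 0.9, -0.8]
width: 13.9
```

```bash
python3 plan.py -41; python3 look.py 15
python3 - <<'E'
from h import *
im=cv2.imread('pics/w15.png'); cv2.imwrite('pics/w15c.png',cv2.resize(im[195:325,195:345],None,fx=4.6,fy=4.6,interpolation=cv2.INTER_CUBIC))
E
```

```text
t 15.12 pos [548.1 166.3  79.4] F [-1.   0.9 -0.8] toolz [-0.041  0.041 -0.998] tooly [ 0.893 -0.447 -0.055]
tip seat coords [np.float64(0.9), np.float64(-7.4), np.float64(-40.0)] tool delta cm [-0.66  0.07 -0.36] axis err deg 4.2 yaw err -0.0 sz in tool [ 0.588 -0.045 -0.807]
[548.1 166.3  79.4] [[0.449, 0.893, -0.041], [0.894, -0.447, 0.041], [0.018, -0.055, -0.998]] t 15.1167 w 13.9 [-1.   0.9 -0.8] yaw y -26.6
```

View pics/w15c.png

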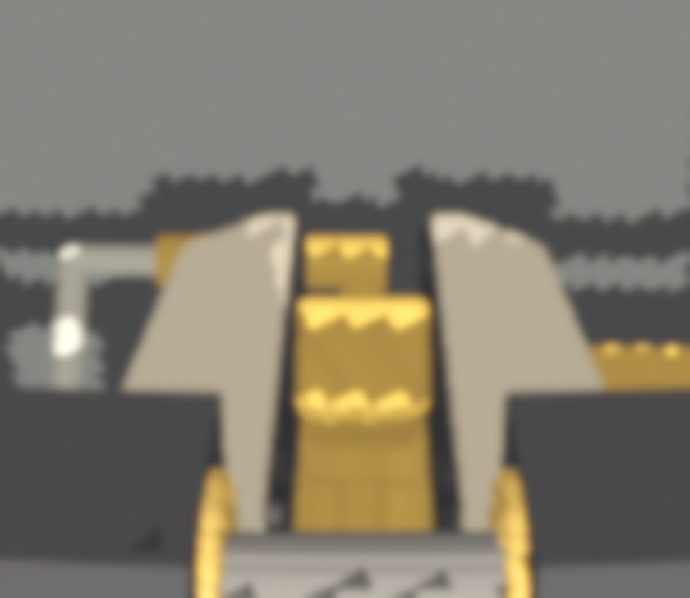

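Call:
step_arm(deltas=[[[0,0,0],0,3.6],[[0,0,0],0,3.6],[[0,0,0],0,3.6],[[0,0,0],0,3.6],[[0,0,0],0,3.6],[[0,0,0],0,3.6]])

```text
t: 15.67
position: [549.6, 161.9, 77.7]
tcp_rot: [0.851, 0.524, -0.008, -0.025]
ft_force: [-0.1, 0.1, -0.3]
width: 35.9
```

```bash
python3 plan.py -41; python3 look.py 16
python3 - <<'E'
from h import *
im=cv2.imread('pics/w16.png'); cv2.imwrite('pics/w16c.png',cv2.resize(im[195:325,195:345],None,fx=4.6,fy=4.6,interpolation=cv2.INTER_CUBIC))
E
```

```text
t 15.67 pos [549.6 161.9  77.7] F [-0.1  0.1 -0.3] toolz [-0.04   0.035 -0.999] tooly [ 0.892 -0.45  -0.051]
tip seat coords [np.float64(-2.4), np.float64(-5.5), np.float64(-43.1)] tool delta cm [-0.32 -0.27 -0.48] axis err deg 4.0 yaw err -0.2 sz in tool [ 0.585 -0.044 -0.81 ]
[549.6 161.9  77.7] [[0.451, 0.892, -0.04], [0.892, -0.45, 0.035], [0.014, -0.051, -0.999]] t 15.6667 w 35.9 [-0.1  0.1 -0.3] yaw y -26.8
```

View pics/w16c.png

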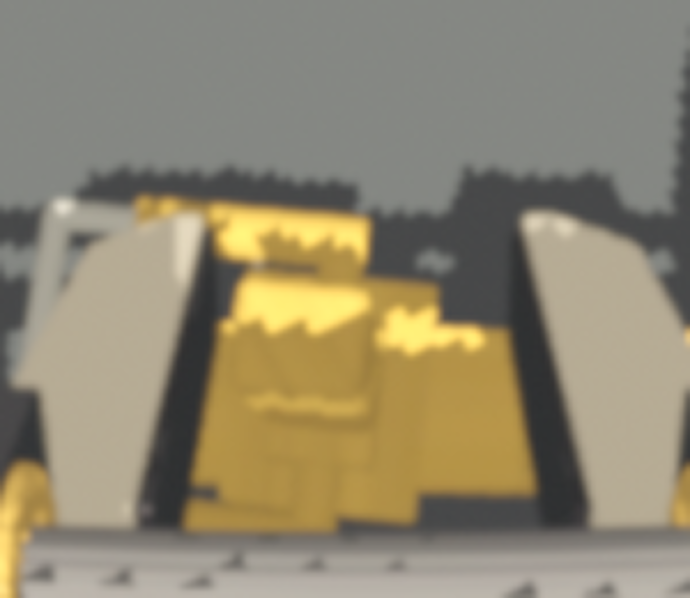

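Call:
step_arm(deltas=[[[0,-0.3,-0.5],0,4.2],[[0,0,-1],0,4.2],[[0,0,-2],0,4.2],[[0,0,-3],0,4.2],[[0,0,-3],0,4.2],[[-1.5,0,-2],0,4.2],[[-2.5,0,0],0,4.2],[[0,0,0],0,4.2],[[0,0,0],0,4.2]])

```text
t: 16.47
position: [533.3, 124.2, 204.0]
tcp_rot: [0.85, 0.526, -0.005, -0.025]
ft_force: [0.8, -0.4, 0.2]
width: 42.1
```

```bash
python3 plan.py -41; python3 look.py 17
python3 - <<'E'
from h import *
s,im=snap('scene','s17'); cv2.imwrite('pics/s17c.png',cv2.resize(im[170:270,310:430],None,fx=6,fy=6,interpolation=cv2.INTER_CUBIC))
E
```

```text
t 16.47 pos [533.3 124.2 204. ] F [ 0.8 -0.4  0.2] toolz [-0.035  0.036 -0.999] tooly [ 0.894 -0.446 -0.048]
tip seat coords [np.float64(-5.1), np.float64(100.4), np.float64(36.7)] tool delta cm [ 3.56  0.07 12.19] axis err deg 4.0 yaw err 0.1 sz in tool [ 0.587 -0.039 -0.809]
[533.3 124.2 204. ] [[0.447, 0.894, -0.035], [0.894, -0.446, 0.036], [0.017, -0.048, -0.999]] t 16.4667 w 42.1 [ 0.8 -0.4  0.2] yaw y -26.5
```

View pics/w17.png

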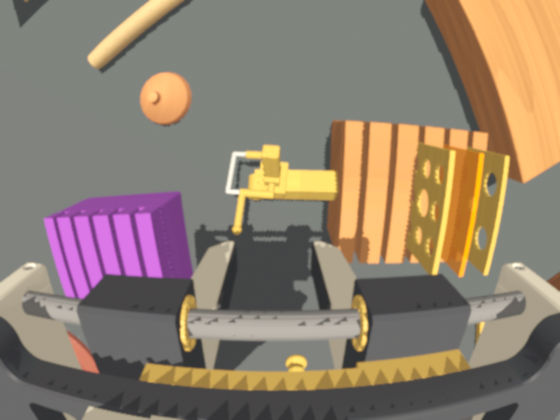

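View pics/s17c.png

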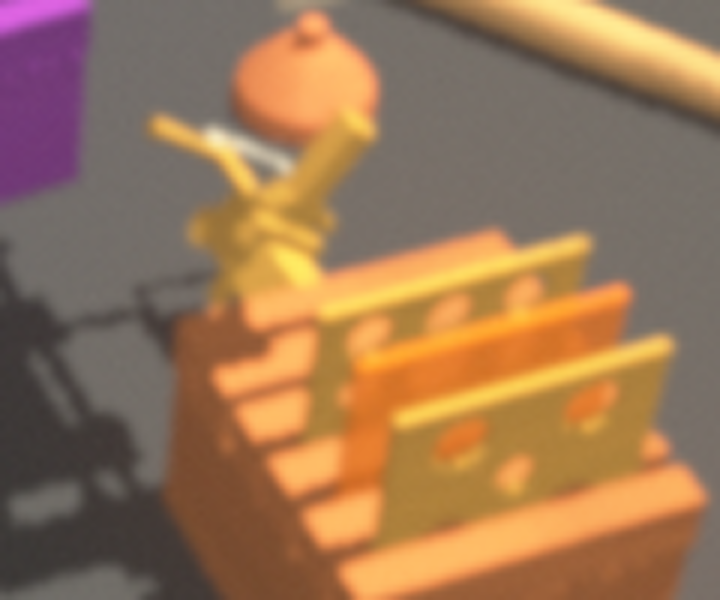

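```bash
cat > ov.py <<'E'
import sys,pickle
from plan import *
n=sys.argv[1]; x0,y0,s,k=[int(v) for v in sys.argv[2:6]]
a=[float(v) for v in sys.argv[6:9]]  # yaw,roll,pitch deg of pin about seat ; loop angle
la=a[2]
st=pickle.load(open(f'w{n}.pkl','rb'));C=cam('wrist',st)
im=cv2.imread(f'pics/w{n}.png'); im=cv2.resize(im[y0:y0+s,x0:x0+s],None,fx=k,fy=k,interpolation=cv2.INTER_CUBIC)
Q=R.from_matrix(np.stack([bx,sy,sz],1))*R.from_euler('zx',[a[0],a[1]],degrees=True)
P=lambda *q: tuple(((proj(C,H+Q.apply(q))-[x0,y0])*k).astype(int))
L=lambda r,y:(r*np.cos(la),y,10-r*np.sin(la))
pts={'top':[(7,6,55),(7,-6,55),(-7,-6,55),(-7,6,55)],'col':[(13,16,0),(13,-16,0),(-13,-16,0),(-13,16,0)],'wire':[L(40,20),L(40,-20)],'thumb':[L(26,20),L(26,58)]}
for c,(nm,p) in zip([(255,0,0),(0,0,255),(0,255,0),(255,0,255)],pts.items()):
    for q in p: cv2.circle(im,P(*q),3,c,-1)
cv2.imwrite(f'pics/w{n}o.png',im)
E
python3 ov.py 17 215 125 130 5 0 0 0.1
```

```text
(no output)
```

View pics/w17o.png

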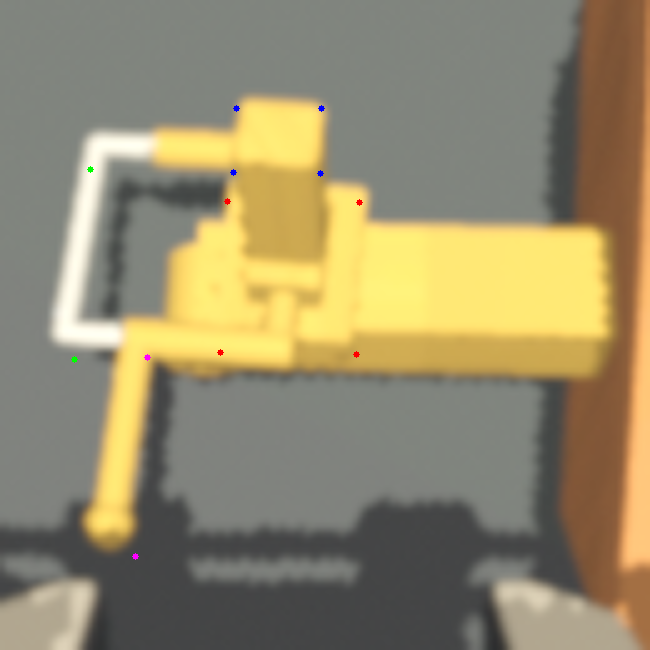

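```bash
cat > fit17.py <<'E'
import pickle
from plan import *
from scipy.optimize import least_squares
def run(n,x0,y0,k,obs,hoff=(0,0,0),free_z=False,la0=.1):
    C=cam('wrist',pickle.load(open(f'w{n}.pkl','rb')))
    B=R.from_matrix(np.stack([bx,sy,sz],1))
    def P(v):
        Q=B*R.from_euler('zxy',v[:3]); la=v[3]; L=lambda r,y:(r*np.cos(la),y,10-r*np.sin(la))
        d={'tpp':(7,6,55),'tpm':(7,-6,55),'tmm':(-7,-6,55),'tmp':(-7,6,55),'wp':L(40,20),'wm':L(40,-20),'th1':L(26,56),'th0':L(26,23)}
        return np.concatenate([(proj(C,H+v[4]*bx+v[5]*sy+v[6]*sz+Q.apply(d[o]))-[x0,y0])*k-obs[o] for o in obs])/k
    f=lambda v:np.r_[P(v),v[:3]*5,(v[3]-la0)*5,v[4:7]*.5]
    s=least_squares(f,[0,0,0,la0,0,0,0]); print('yaw,roll,pitch deg',np.degrees(s.x[:3]).round(1),'loop',s.x[3].round(2),'off',s.x[4:].round(1),'res',P(s.x).round(1)); return s.x
if __name__=='__main__':
    run(17,215,125,5,{'tmm':(325,100),'tpm':(241,97),'tpp':(237,165),'tmp':(322,166),'wm':(96,143),'wp':(64,331),'th1':(111,522),'th0':(134,345)})
E
python3 fit17.py
```

```text
yaw,roll,pitch deg [-4.   0.2 -0.9] loop 0.02 off [ 0.4 -1.4  0.3] res [ 0.4  0.6  0.3 -0.1 -0.6 -0.9 -0.3  0.2 -0.2 -0.3 -0.  -0.2  0.1  0.1
  0.3  1.1]
```

```bash
cat > push.py <<'E'
import sys
from plan import *
Q=R.from_matrix(np.stack([bx,sy,sz],1))*R.from_euler('zxy',[-4,0.2,-0.9],degrees=True)
O=H+.4*bx-1.4*sy+.3*sz
def plan(x,z,y=46.):
    st=status.read_state(); p=st['position'];M=R.from_quat(st['tcp_rot']).as_matrix()
    ref=p-7.5*M[:,0]; c=Q.inv().apply(ref-O)
    d=O+Q.apply([x,y,z])-ref
    print('t',round(st['t'],2),'pos',p.round(1),'F',st['ft_force'].round(1),'F in pin',Q.inv().apply(st['ft_force']).round(1),'w',round(st['width'],1),'tz',M[:,2].round(3))
    print('ref in pin',c.round(1),'delta cm',(M.T@d/10).round(2),'per mm: x',(M.T@Q.apply([1,0,0])/10).round(3),'z',(M.T@Q.apply([0,0,1])/10).round(3))
if __name__=='__main__': plan(*[float(v) for v in sys.argv[1:]])
E
python3 push.py 30 28
```

```text
t 16.57 pos [533.  123.8 202.9] F [-0.1 -0.7 -0.1] F in pin [-0.3  0.4 -0.5] w 41.9 tz [-0.037  0.035 -0.999]
ref in pin [-13.2  99.4 100. ] delta cm [ 0.35 -3.6   9.27] per mm: x [ 0.007 -0.099  0.008] z [ 0.059 -0.002 -0.081]
```

Call:
step_arm(deltas=[[[0.1,-1.2,0],0,0],[[0.1,-1.2,0],0,0],[[0.1,-1.2,0],0,0],[[0,0,1],0,0],[[0,0,1.5],0,0],[[0,0,1.5],0,0],[[0,0,1.5],0,0],[[0,0,1.5],0,0],[[0,0,1],0,0],[[0,0,0],0,0],[[0,0,0],0,0]])

```text
t: 17.48
position: [483.1, 161.9, 120.5]
tcp_rot: [0.844, 0.535, -0.01, -0.03]
ft_force: [-0.5, 0.1, 1.1]
width: 0.5
```

```bash
python3 push.py 30 18; python3 look.py 18
```

```text
t 17.48 pos [483.1 161.9 120.5] F [-0.5  0.1  1.1] F in pin [0.4 0.8 0.8] w 0.5 tz [-0.049  0.04  -0.998]
ref in pin [51.1 46.7 38.5] delta cm [-1.33  2.15  1.51] per mm: x [ 0.009 -0.099  0.009] z [ 0.059 -0.002 -0.081]
[483.1 161.9 120.5] [[0.428, 0.903, -0.049], [0.904, -0.426, 0.04], [0.015, -0.061, -0.998]] t 17.4833 w 0.5 [-0.5  0.1  1.1] yaw y -25.3
```

View pics/w18.png

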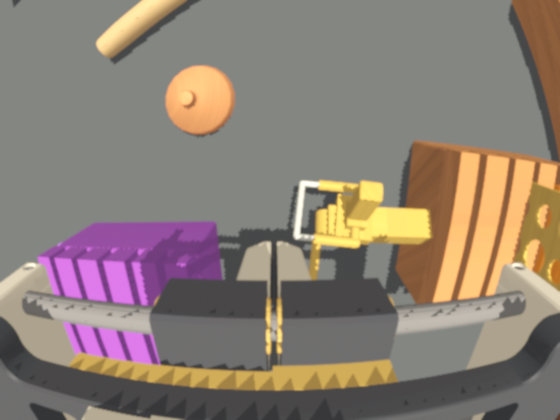

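Call:
step_arm(deltas=[[[-0.4,0.7,0.5],0,0],[[-0.4,0.7,0.5],0,0],[[-0.2,0.3,0.2],0,0],[[0,0,0],0,0]])

```text
t: 17.87
position: [495.6, 145.7, 108.4]
tcp_rot: [0.844, 0.536, -0.008, -0.029]
ft_force: [0.5, -0.4, -0.3]
width: 0.4
```

```bash
python3 push.py 30 16
```

```text
t 17.87 pos [495.6 145.7 108.4] F [ 0.5 -0.4 -0.3] F in pin [-0.6 -0.1 -0.3] w 0.4 tz [-0.045  0.041 -0.998]
ref in pin [32.5 45.7 23.8] delta cm [-0.51  0.26  0.59] per mm: x [ 0.009 -0.099  0.009] z [ 0.059 -0.002 -0.081]
```

Call:
step_arm(deltas=[[[-0.3,0.15,0.3],0,0],[[-0.1,0.05,0.2],0,0],[[0,0,0],0,0]])

```text
t: 18.12
position: [496.4, 139.9, 103.0]
tcp_rot: [0.845, 0.534, -0.008, -0.029]
ft_force: [0.3, -0.0, -0.8]
width: 0.6
```

```bash
python3 push.py 30 12; python3 look.py 19
python3 - <<'E'
from h import *
s,im=snap('scene','s19'); cv2.imwrite('pics/s19c.png',cv2.resize(im[160:260,300:420],None,fx=6,fy=6,interpolation=cv2.INTER_CUBIC))
im=cv2.imread('pics/w19.png'); cv2.imwrite('pics/w19c.png',cv2.resize(im[170:310,210:370],None,fx=4.6,fy=4.6,interpolation=cv2.INTER_CUBIC))
E
```

```text
t 18.12 pos [496.4 139.9 103. ] F [ 0.3 -0.  -0.8] F in pin [-0.2 -0.6 -0.6] w 0.6 tz [-0.044  0.041 -0.998]
ref in pin [29.  46.3 16.6] delta cm [-0.24 -0.09  0.39] per mm: x [ 0.009 -0.099  0.009] z [ 0.059 -0.002 -0.081]
[496.4 139.9 103. ] [[0.429, 0.902, -0.044], [0.903, -0.427, 0.041], [0.018, -0.057, -0.998]] t 18.1167 w 0.6 [ 0.3 -0.  -0.8] yaw y -25.3
```

View pics/w19c.png

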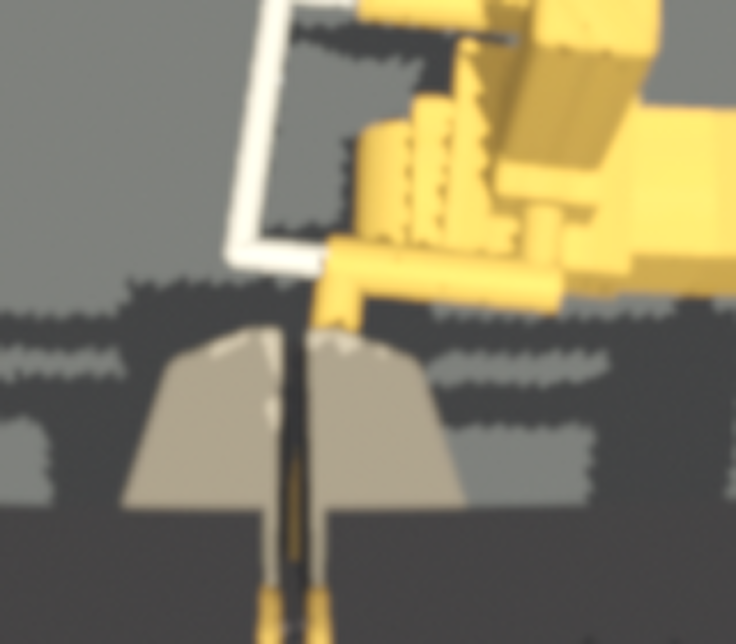

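View pics/s19c.png

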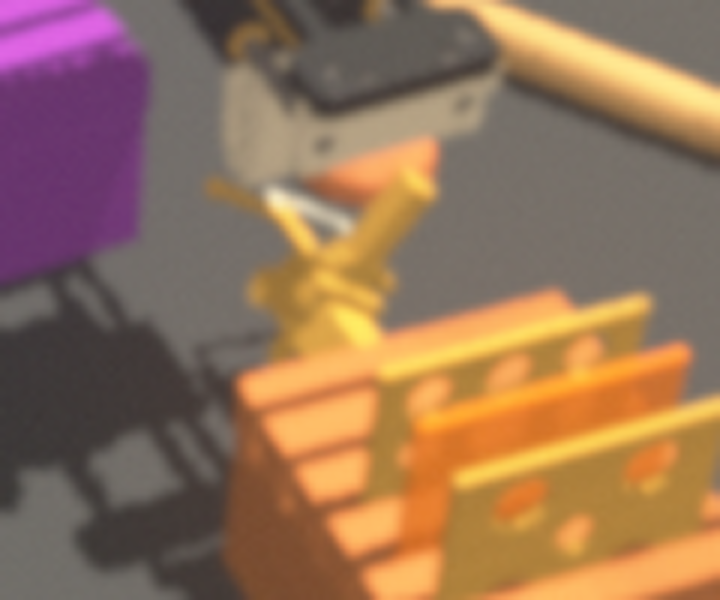

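Call:
step_arm(deltas=[[[-0.24,0.0,0.32],0,0],[[-0.24,0.0,0.32],0,0],[[-0.12,0.0,0.16],0,0]])

```text
t: 18.47
position: [493.9, 136.0, 95.3]
tcp_rot: [0.844, 0.535, -0.006, -0.029]
ft_force: [0.3, 0.1, -0.0]
width: 0.6
```

```bash
python3 push.py 27.5 0.5
```

```text
t 18.47 pos [493.9 136.   95.3] F [ 0.3  0.1 -0. ] F in pin [-0.2 -0.2  0.1] w 0.6 tz [-0.041  0.042 -0.998]
ref in pin [29.4 45.6  7.6] delta cm [-0.47  0.19  0.54] per mm: x [ 0.009 -0.099  0.008] z [ 0.059 -0.002 -0.081]
```

Call:
step_arm(deltas=[[[-0.22,0.09,0.27],0,0],[[-0.22,0.09,0.27],0,0],[[-0.05,0,0.05],0,0]])

```text
t: 18.72
position: [493.5, 130.9, 88.6]
tcp_rot: [0.844, 0.535, -0.005, -0.029]
ft_force: [1.7, -0.4, 0.6]
width: 0.1
```

```bash
python3 push.py 25.5 -6; python3 look.py 20
python3 - <<'E'
from h import *
im=cv2.imread('pics/w20.png'); cv2.imwrite('pics/w20c.png',cv2.resize(im[170:310,210:370],None,fx=4.6,fy=4.6,interpolation=cv2.INTER_CUBIC))
E
```

```text
t 18.72 pos [493.5 130.9  88.6] F [ 1.7 -0.4  0.6] F in pin [-1.7 -0.1  0.8] w 0.1 tz [-0.04   0.043 -0.998]
ref in pin [27.3 45.4 -0.5] delta cm [-0.39  0.18  0.4 ] per mm: x [ 0.009 -0.099  0.008] z [ 0.059 -0.001 -0.08 ]
[493.5 130.9  88.6] [[0.427, 0.904, -0.04], [0.904, -0.425, 0.043], [0.022, -0.054, -0.998]] t 18.7167 w 0.1 [ 1.7 -0.4  0.6] yaw y -25.2
```

View pics/w20c.png

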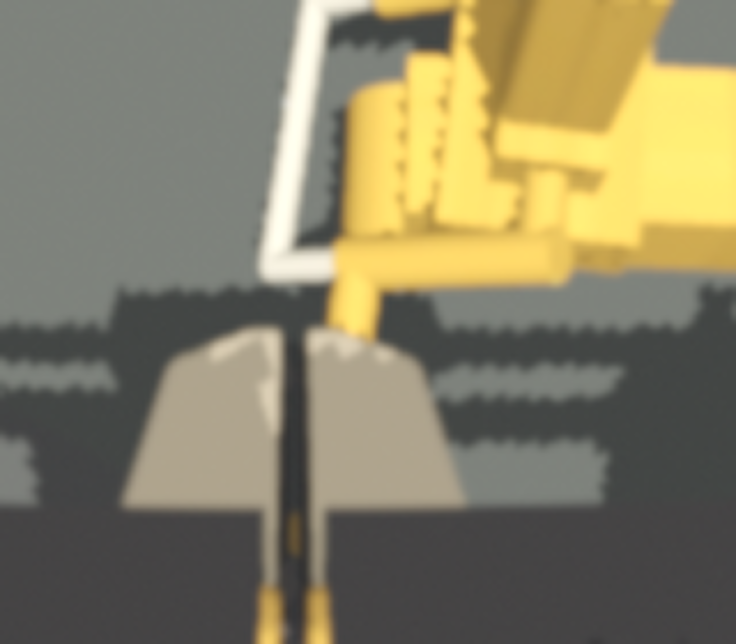

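Call:
step_arm(deltas=[[[-0.2,0.12,0.22],0,0],[[-0.2,0.12,0.22],0,0],[[-0.05,0,0.05],0,0]])

```text
t: 19.02
position: [494.7, 127.0, 84.1]
tcp_rot: [0.844, 0.536, -0.004, -0.029]
ft_force: [-0.4, 0.6, 4.0]
width: 0.4
```

```bash
python3 push.py 23.5 -11
```

```text
t 19.02 pos [494.7 127.   84.1] F [-0.4  0.6  4. ] F in pin [0.5 2.1 3.5] w 0.4 tz [-0.037  0.045 -0.998]
ref in pin [24.4 45.  -5.9] delta cm [-0.39  0.09  0.35] per mm: x [ 0.009 -0.099  0.008] z [ 0.06  -0.001 -0.08 ]
```

Call:
step_arm(deltas=[[[-0.28,0.12,0.32],0,0],[[-0.28,0.12,0.32],0,0]])

```text
t: 19.18
position: [496.2, 124.2, 80.0]
tcp_rot: [0.843, 0.537, -0.0, -0.029]
ft_force: [0.4, -0.0, 13.2]
width: 0.4
```

```bash
python3 push.py 20.2 -14.4; python3 look.py 21
python3 - <<'E'
from h import *
im=cv2.imread('pics/w21.png'); cv2.imwrite('pics/w21c.png',cv2.resize(im[170:310,210:370],None,fx=4.6,fy=4.6,interpolation=cv2.INTER_CUBIC))
E
```

```text
t 19.18 pos [496.2 124.2  80. ] F [ 0.4 -0.  13.2] F in pin [-0.7  7.4 10.9] w 0.4 tz [-0.032  0.049 -0.998]
ref in pin [ 21.8  44.  -10.2] delta cm [-0.43  0.14  0.2 ] per mm: x [ 0.009 -0.099  0.008] z [ 0.06  -0.001 -0.08 ]
[496.2 124.2  80. ] [[0.424, 0.905, -0.032], [0.905, -0.422, 0.049], [0.031, -0.05, -0.998]] t 19.1833 w 0.4 [ 0.4 -0.  13.2] yaw y -25.0
```

View pics/w21c.png

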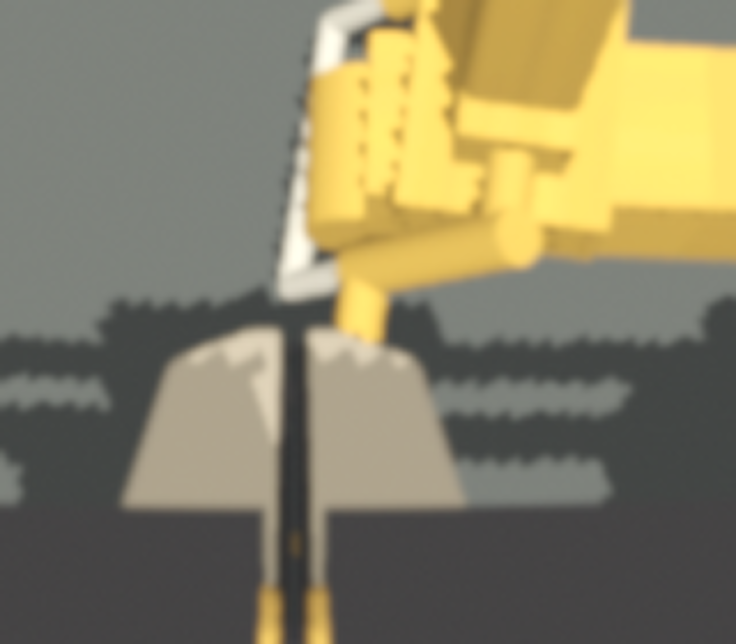

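Call:
step_arm(deltas=[[[-0.32,0.3,0.35],0,0],[[-0.32,0.3,0.35],0,0]])

```text
t: 19.4
position: [501.6, 118.2, 74.3]
tcp_rot: [0.843, 0.537, 0.004, -0.029]
ft_force: [-1.7, 3.0, 10.0]
width: 0.4
```

```bash
python3 push.py 18 -15.4; python3 look.py 22
python3 - <<'E'
from h import *
im=cv2.imread('pics/w22.png'); cv2.imwrite('pics/w22c.png',cv2.resize(im[170:310,210:370],None,fx=4.6,fy=4.6,interpolation=cv2.INTER_CUBIC))
E
```

```text
t 19.4 pos [501.6 118.2  74.3] F [-1.7  3.  10. ] F in pin [2.7 4.4 9.2] w 0.4 tz [-0.024  0.053 -0.998]
ref in pin [ 14.3  42.6 -16.6] delta cm [-0.17 -0.41 -0.27] per mm: x [ 0.009 -0.099  0.007] z [ 0.061 -0.    -0.08 ]
[501.6 118.2  74.3] [[0.423, 0.906, -0.024], [0.905, -0.421, 0.053], [0.038, -0.044, -0.998]] t 19.4 w 0.4 [-1.7  3.  10. ] yaw y -24.9
```

View pics/w22c.png

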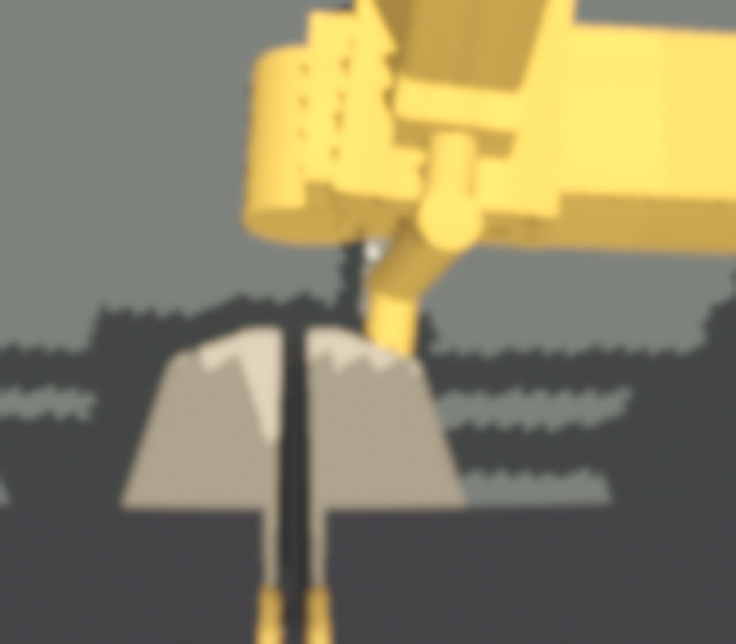

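Call:
step_arm(deltas=[[[-0.05,0.3,0.05],0,0],[[0,0,-0.5],0,0],[[0,-0.3,-1.5],0,0],[[0,0,-3],0,0],[[0,0,-3],0,0],[[-1,0,-3],0,0],[[-1,0,-2],0,0],[[0,0,0],0,0],[[0,0,0],0,0]])

```text
t: 20.2
position: [488.8, 87.3, 202.5]
tcp_rot: [0.843, 0.537, -0.008, -0.032]
ft_force: [-0.1, 0.7, -0.9]
width: 0.6
```

```bash
python3 push.py 18 -15.4; python3 look.py 23
python3 - <<'E'
from h import *
s,im=snap('scene','s23'); cv2.imwrite('pics/s23c.png',cv2.resize(im[160:260,300:420],None,fx=6,fy=6,interpolation=cv2.INTER_CUBIC))
E
```

```text
t 20.2 pos [488.8  87.3 202.5] F [-0.1  0.7 -0.9] F in pin [ 0.5 -0.9 -0.4] w 0.6 tz [-0.048  0.046 -0.998]
ref in pin [  6.2 143.5  69.1] delta cm [ 2.9   0.24 12.62] per mm: x [ 0.009 -0.099  0.009] z [ 0.059 -0.002 -0.08 ]
[488.8  87.3 202.5] [[0.424, 0.904, -0.048], [0.905, -0.422, 0.046], [0.021, -0.063, -0.998]] t 20.2 w 0.6 [-0.1  0.7 -0.9] yaw y -25.0
```

View pics/w23.png

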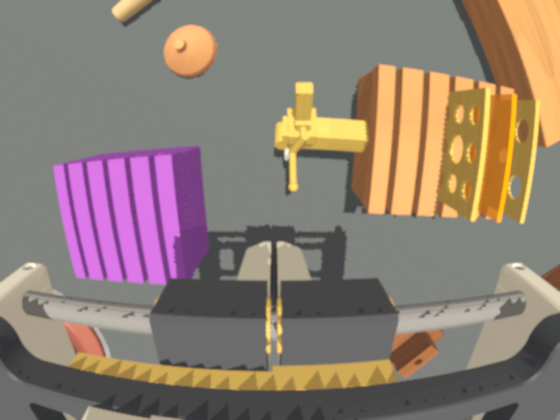

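View pics/s23c.png

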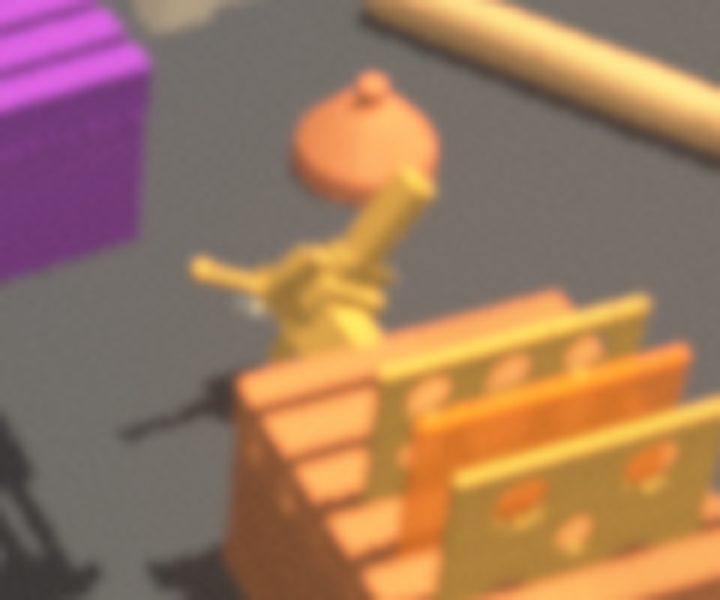

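Loop stays down: no wire outside the nose; thumb bar from (294,160) to (293,187). Now I'll measure the loop angle and pin pose.

```bash
python3 ov.py 23 250 70 130 5 -2 0 1.25
```

```text
(no output)
```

View pics/w23o.png

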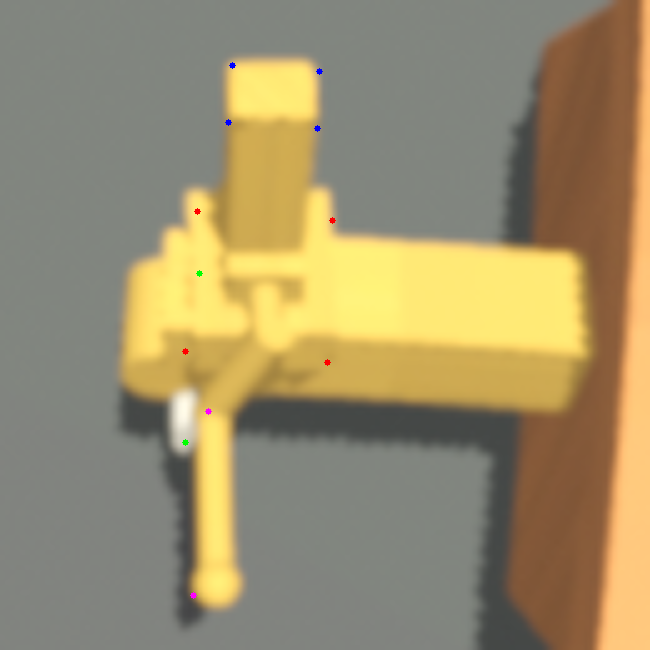

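Run:
```python
from fit17 import *
o={'tpm':(231,61),'tmm':(319,63),'tmp':(316,119),'tpp':(228,119),'th1':(217,578),'th0':(213,420),'wp':(182,446)}
run(23,250,70,5,o,la0=1.2); run(23,250,70,5,o,la0=1.0)
```

```text
yaw,roll,pitch deg [2.8 0.5 0.7] loop 1.18 off [-0.5 -1.2 -0.2] res [-0.5  0.2 -0.7 -0.2  0.7 -0.2  0.5 -0.2 -0.5  1.  -0.2  0.5  0.5 -0.9]
yaw,roll,pitch deg [2.8 0.6 1.3] loop 1.15 off [-1.  -1.1 -0.2] res [-0.5  0.3 -0.7 -0.2  0.7 -0.3  0.5 -0.2 -0.4  1.  -0.1  0.5  0.3 -0.9]
```

Run:
```python
from plan import *
S=cam('scene'); Q=R.from_matrix(np.stack([bx,sy,sz],1))*R.from_euler('zxy',[2.8,.5,.7],degrees=True); O=H-.5*bx-1.2*sy-.2*sz
f=lambda q:((proj(S,O+Q.apply(q))-[300,160])*6).round()
print('head',f((7,6,55)),f((-7,-6,55)),f((-7,6,55)))
for la in (.9,1.0,1.1,1.2,1.3): print(la,f((26*np.cos(la),57,10-26*np.sin(la))),f((40*np.cos(la),23,10-40*np.sin(la))))
for n in('top','scene'): snap(n,n+'24')
a=cv2.imread('pics/top0.png');b=cv2.imread('pics/top24.png')
m=(cv2.absdiff(a,b).max(2)>40).astype(np.uint8)*255
cv2.imwrite('pics/d.png',np.hstack([b[:,:400],cv2.cvtColor(m[:,:400],cv2.COLOR_GRAY2BGR)]))
```

```text
head [396. 167.] [435. 197.] [415. 190.]
0.9 [195. 254.] [228. 279.]
1.0 [195. 261.] [229. 289.]
1.1 [196. 267.] [230. 299.]
1.2 [197. 273.] [232. 308.]
1.3 [199. 279.] [235. 316.]
```

View pics/d.png

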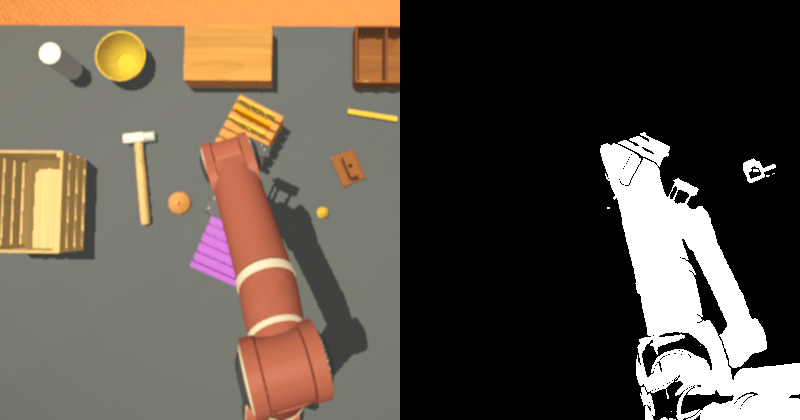

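Call:
step_arm(deltas=[[[0,-2,0.5],0,0],[[0,-2,1],0,0],[[0,-1,0.8],0,0],[[0,0,0],0,0],[[0,0,0],0,0]])

```text
t: 20.82
position: [438.0, 111.9, 175.4]
tcp_rot: [0.842, 0.538, -0.014, -0.035]
ft_force: [1.3, -0.5, -0.1]
width: 0.6
```

```bash
python3 look.py 25
```

```text
[438.  111.9 175.4] [[0.42, 0.905, -0.061], [0.907, -0.418, 0.045], [0.015, -0.075, -0.997]] t 20.8167 w 0.6 [ 1.3 -0.5 -0.1] yaw y -24.8
```

View pics/w25.png

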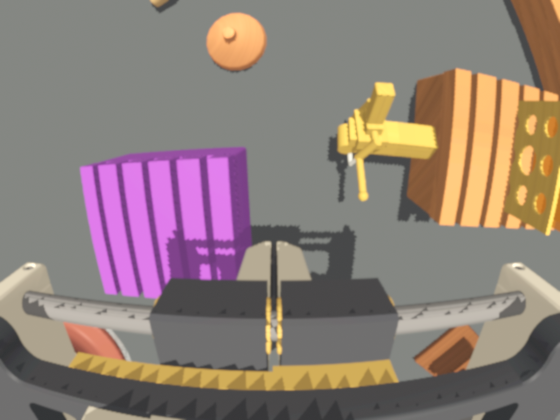

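```bash
python3 ov.py 25 310 75 130 5 2.8 0.5 1.2
```

```text
(no output)
```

View pics/w25o.png

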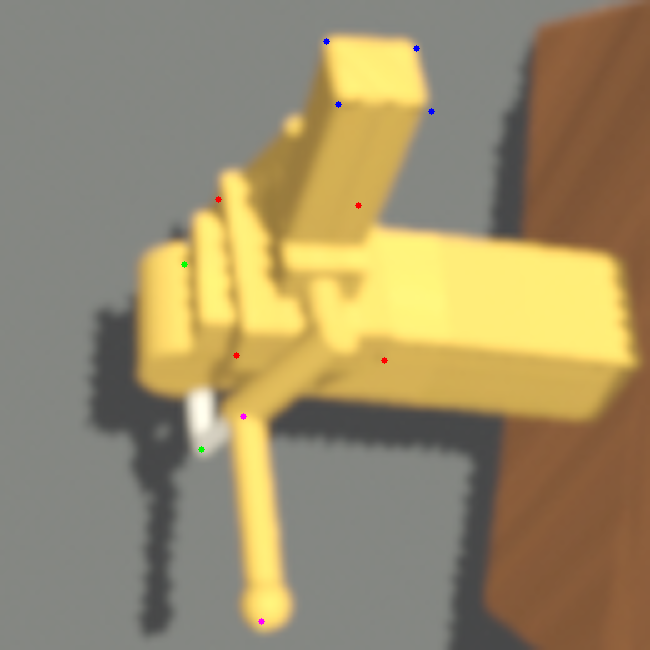

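Run:
```python
from fit17 import *
o={'tpm':(326,38),'tmm':(416,42),'tmp':(428,103),'tpp':(338,103),'th1':(266,602),'th0':(245,430),'wp':(203,446)}
for l in (1.0,1.2,1.3): run(25,310,75,5,o,la0=l)
```

```text
yaw,roll,pitch deg [3.7 0.6 0.9] loop 1.16 off [-0.7 -0.9  0. ] res [-0.3 -0.  -0.3  0.1  0.5  0.4  0.  -0.5 -0.1  0.7  0.3 -0.5 -0.3 -0. ]
yaw,roll,pitch deg [3.7 0.5 0.3] loop 1.18 off [-0.2 -0.9 -0. ] res [-0.3 -0.1 -0.3  0.1  0.4  0.4  0.  -0.5 -0.1  0.7  0.2 -0.5 -0.1  0. ]
yaw,roll,pitch deg [3.8 0.5 0. ] loop 1.2 off [ 0. -1. -0.] res [-0.3 -0.1 -0.3  0.2  0.4  0.5  0.1 -0.6 -0.1  0.7  0.2 -0.5 -0.   0. ]
```

```bash
python3 -c "
from bench import ticket,status
s=status.read_state();print(s['t'],s['ft_force'],s['joint_vel'].round(3));print(ticket.finish_job())"
```

```text
20.8667 [-0.55125942 -0.42339072 -0.72082319] [ 0.01  -0.004  0.008 -0.024  0.     0.001 -0.   ]
the job is handed in; nothing more can be done
None
```

I handed the job in at about 20.9 s, and the last checks put the pin home and the loop latched. No verdict came back.

**What I did:**
- I gripped the pin across its x faces and tilted it about 33° between the pads by levering its tip in the rest hole.
- I found the bar's hole with the wrist camera, pushed the pin in until its collar met the bar, and released it.
- With the fingers shut, I pushed the thumb bar down and then in until the wire passed the nose. The reaction was about 13 N in the binding zone.

**Before closing the loop:**
- The fit from the wrist picture put the collar about 0.3 mm off the face in z, 0.4 mm in x and -1.4 mm in y.
- The tilt was about 1°, the yaw -4°, and the loop open at about 0.02 to 0.1 rad.

**Last checks, with the arm clear:**
- Two wrist views agree that the collar is within about 0.2 mm in z, up to 1 mm in x and about -1 mm in y.
- The tilt is about 1° and the yaw 3 to 4°.
- The loop is at 1.15 to 1.20 rad, and it showed no change over the 0.6 s between those views. The geometry puts the latched rest angle at about 1.2 rad.
- In the top view, the post, finial, cap and hammer have not moved. The panels and pane look in place in the later scene and wrist pictures. I did not re-check the awl, but nothing went near it.

**Weak point:** the coarser scene view read the loop nearer 1.1 rad, which is the limit. I trusted the wrist views and the geometry over it.

The tool also drifted 3 to 4° off vertical during the moves, which did no visible harm.

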